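# Make up the tray for the medicine round that is due, then ring for the nurse

## Robot

A 6-joint arm with a two-finger parallel gripper is mounted at the origin on the work surface. World frame = base frame: x ahead of the robot, y to its left, z up, the work surface at z = 0. Lengths are in mm, angles in rad, forces in N, time in s.
With the tool pointing down it reaches from about 300 to 775 mm from the base axis. Payload 14.6 kg.
Tool frame: the origin (TCP) lies midway between the tips of the shut fingers; the grasp point (between the pads) lies 19 mm behind it (manip.grasp_offset is the distance from the TCP to the grasp point, in mm); z points along the fingers, y is the line along which they close (so a half turn about z gives the same grasp; the last joint's range is limited). The gripper opens to 94 mm and grips with 3 to 60 N. Pads are 16 mm wide; open, the fingers measure 119 mm over their backs; the gripper's body (75 mm by 177 mm) begins 78 mm behind the grasp point.
Start: joints at [-1.31, 0.3, 1.521, -0, 1.321, -0.067], TCP at [177.071, -520.706, 205.446] pointing down, gripper open.
Joint ranges: [-3.03, 3.03], [-0.79, 2.21], [0.23, 2.52], [-1.04, 4.18], [0, 3.07], [-2.55, 2.55]. Speed limits (rad/s): [2.22, 2.22, 2.57, 3.14, 3.14, 3.14].

## Interface

Orientations are given as [roll, pitch, yaw] about the fixed x, y, z axes, in that order (R = Rz(yaw) Ry(pitch) Rx(roll)).
In Python, from cell import manip, viewer gives the robot as it stands. The module is installed in compiled form; this text tells all that it offers.
- The arm moves only by the tool move_arm, never from a script. Its argument "moves" is a list of rows, each a list of 4 numbers: the shift along the tool's x, y, z in m, then the turn about the tool's z in rad. A call has 1 to 12 rows; each row is the pose to reach, as a shift and turn from the pose commanded when the call began, along the tool's axes at that moment; what a row does not reach only later rows make up. A row lasts 1/10 s, in which the tool goes at most 50 mm and 8.59 degrees, less where a joint would pass 70% of its speed; a pose out of reach is approached as far as the arm can. A call with a gripper value outside its range is refused whole. "jaw" is the finger opening in m, from 0 to 0.094, set as the call begins (left out, the last holds). The fingers move at their own pace and stop on an object; "squeeze" is the grip in N (left out, the last holds). Time passes only in rows, so rows that repeat a pose let the fingers close. It gives the time, the measured TCP pose, the force, the opening and the grip force at its end, in the units of the state.
- manip.read_state(): the state, without advancing time (a new reading comes with each control period).
- viewer.camera(name): name is "side" or "top"; returns a dict with "frame" (384x512x3 uint8, blue, green, red), "z_map" (384x512 float32, mm along the optical axis (not along the pixel's ray), 0 where there is no reading), "fx", "fy", "cx", "cy" (pixels), "origin" and "orientation" of the camera in the world. Camera axes: x right, y down, z forward; pixel columns grow to the right and rows downward; lengths in mm; the calibration is good to about 2 mm. A picture is of the moment at which its call begins.
- manip.sign_off(): hands the job in; it is judged then, once.
The state is a dict: "clock": time; "joints": joint angles; "qd": joint speeds; "effort": joint torques, N m; "eef_pos": TCP position; "eef_rot": TCP orientation; "wrist_force": force on the tool from outside, world axes, zero at the start; "moment": the same for the moment, N m; "finger_gap": finger opening in mm; "finger_force": force on a finger pad.
Only numpy, scipy, OpenCV 4.12 (cv2) and the standard library are available. Lean on these libraries where they do the work, as an engineer would, in place of code of your own. Each camera call takes 0.05 s, during which the arm holds its last target. There are 200 camera calls.

## Task

Make up the tray for the medicine round: the colour of the carrying tray that is out on the table (yellow for morning, blue for night) shows which round is due, so stand every pill bottle whose cap has the tray's colour upright in that tray and leave the other bottles standing on the turntable. Someone has dropped a domino into the tumbler in the tray: tip it out of the tumbler into the domino box, and stand the tumbler upright in the tray again. When all this is ready, ring the bell by pressing its plunger right down to its stop and letting it up, and do not push the tissue box, spectacle case or remote about.

Things in the scene. Friction and masses are not known exactly. Their poses are not given: they have to be found in the camera images.
- bottle_yellow1: closed amber plastic pill bottle with a yellow screw cap (medicine of the morning round): body 50 mm diameter, 60 mm high, white label; ribbed cap 49 mm diameter, its top 82 mm above the foot; about 90 g, bottom-heavy. Stands upright on the turntable at the start, three or four of this colour being there (absent ones read None). Origin: centre of the underside; z along the bottle to the cap
- bottle_yellow2: closed amber plastic pill bottle with a yellow screw cap (medicine of the morning round): body 50 mm diameter, 60 mm high, white label; ribbed cap 49 mm diameter, its top 82 mm above the foot; about 90 g, bottom-heavy. Stands upright on the turntable at the start, three or four of this colour being there (absent ones read None). Origin: centre of the underside; z along the bottle to the cap
- bottle_yellow3: closed amber plastic pill bottle with a yellow screw cap (medicine of the morning round): body 50 mm diameter, 60 mm high, white label; ribbed cap 49 mm diameter, its top 82 mm above the foot; about 90 g, bottom-heavy. Stands upright on the turntable at the start, three or four of this colour being there (absent ones read None). Origin: centre of the underside; z along the bottle to the cap
- bottle_yellow4: closed amber plastic pill bottle with a yellow screw cap (medicine of the morning round): body 50 mm diameter, 60 mm high, white label; ribbed cap 49 mm diameter, its top 82 mm above the foot; about 90 g, bottom-heavy. Stands upright on the turntable at the start, three or four of this colour being there (absent ones read None). Origin: centre of the underside; z along the bottle to the cap
- bottle_blue1: closed amber plastic pill bottle with a blue screw cap (medicine of the night round): body 50 mm diameter, 60 mm high, white label; ribbed cap 49 mm diameter, its top 82 mm above the foot; about 90 g, bottom-heavy. Stands upright on the turntable at the start, three or four of this colour being there (absent ones read None). Origin: centre of the underside; z along the bottle to the cap
- bottle_blue2: closed amber plastic pill bottle with a blue screw cap (medicine of the night round): body 50 mm diameter, 60 mm high, white label; ribbed cap 49 mm diameter, its top 82 mm above the foot; about 90 g, bottom-heavy. Stands upright on the turntable at the start, three or four of this colour being there (absent ones read None). Origin: centre of the underside; z along the bottle to the cap
- bottle_blue3: closed amber plastic pill bottle with a blue screw cap (medicine of the night round): body 50 mm diameter, 60 mm high, white label; ribbed cap 49 mm diameter, its top 82 mm above the foot; about 90 g, bottom-heavy. Stands upright on the turntable at the start, three or four of this colour being there (absent ones read None). Origin: centre of the underside; z along the bottle to the cap
- bottle_blue4: closed amber plastic pill bottle with a blue screw cap (medicine of the night round): body 50 mm diameter, 60 mm high, white label; ribbed cap 49 mm diameter, its top 82 mm above the foot; about 90 g, bottom-heavy. Stands upright on the turntable at the start, three or four of this colour being there (absent ones read None). Origin: centre of the underside; z along the bottle to the cap
- tray_yellow: yellow plastic carrying tray of the morning round, 200 mm (x) by 300 mm (y), floor 5 mm thick, walls 5 mm thick, rim 22 mm above the table, a 22 mm wide grip flange at each y end; 0.9 kg, loose. Only one of the two trays is out in a run; the other reads None. Origin: centre of the underside, x across, y along it
- tray_blue: blue plastic carrying tray of the night round, 200 mm (x) by 300 mm (y), floor 5 mm thick, walls 5 mm thick, rim 22 mm above the table, a 22 mm wide grip flange at each y end; 0.9 kg, loose. Only one of the two trays is out in a run; the other reads None. Origin: centre of the underside, x across, y along it
- turntable: foot of the lazy susan, fixed to the table; origin at the table surface on the turning axis. The platter over it is a flat white melamine disc of 350 mm diameter without a rim, its upper face 36 mm above the table; it turns on the foot against slight friction when pushed
- tumbler: squat green glass tumbler, 85 mm high, tapered: outside diameter 54 mm at the foot, 73 mm at the rim (66 mm at 54 mm height); wall 4 mm, base 9 mm; 220 g. Stands upright in the tray at the start with the domino in it. Origin: centre of the underside, z towards the mouth
- tumbler_mouth (a point): centre of the tumbler's mouth, in the plane of its rim (85 mm along z from the tumbler's origin)
- domino: large polished black domino with white pips, 60 x 30 x 11 mm, 32 g; at the start leaning inside the tumbler, below its rim. It slides on the glass: out once the tumbler is tipped about 105 degrees from upright, 120 if it lies wedged across it. Origin: middle of one short end face; z along its 60 mm length, y through its thickness
- domino_mid (a point): middle of the domino
- domino_box: open wooden domino box fixed to the table, 150 mm (x) by 130 mm (y), walls 7 mm thick and 46 mm high, floor 7 mm thick with three dominoes lying flat on it (11 mm high). Origin: centre of the underside
- bell: brass desk bell fixed to the table: base 84 mm diameter, dome up to 45 mm above the table, the plunger over its middle. Origin: centre of the underside
- plunger (a joint): spring plunger of the bell: 0 m up at rest, 0.007 m pressed to its stop; needs 1.4 N to start and 3.9 N at the stop
- plunger_top (a point): top of the plunger's round brass head (19 mm diameter), 66.5 mm above the table when up; moves with it
- tissue_box: bystander: blue tissue box 110 x 220 x 70 mm, loose. Origin: centre of the underside
- spectacle_case: bystander: brown-red spectacle case 62 x 160 x 34 mm, loose. Origin: centre of the underside
- remote: bystander: black television remote 170 x 46 x 18 mm, loose. Origin: centre of the underside

How it is judged:
By the outcome, as a careful person would: the job done as asked, in the order asked, and still so for the second after the job is handed in, with the robot touching nothing.
Of bottle_yellow1, bottle_yellow2, bottle_yellow3, bottle_yellow4 only 3 to 4 are there at a start; the rules pass over those that are not, and their reading is None.
Of bottle_blue1, bottle_blue2, bottle_blue3, bottle_blue4 only 3 to 4 are there at a start; the rules pass over those that are not, and their reading is None.
Of tray_yellow, tray_blue only 1 to 1 are there at a start; the rules pass over those that are not, and their reading is None.
At some moment in a run one of bottle_yellow1, bottle_yellow2, bottle_yellow3, bottle_yellow4, bottle_blue1, bottle_blue2, bottle_blue3, bottle_blue4 may be knocked a few centimetres aside while the robot is not near it.
It also fails if it takes over 210 s, if anything falls off the work surface, if the arm or the gripper's body presses on something with over 40 N, if the wrist force passes 120 N, or if a joint passes its speed limit or range.

## Working session

There is one attempt and no reset: what is moved stays moved. The work goes in short steps, Python scripts to look and compute and a tool call to move; the robot and the scene stay as the last step left them, time stands still between calls to the robot, and variables do not carry over. Pictures are saved under pics/ and viewed, at most 14 in all, crops included, and the job is handed in when it is done.

Besides the shell and the picture viewer there is one more tool, called as a command line: name --pt "numbers of a row" for each row, then --argument value for the rest. move_arm: Moves the arm, as the interface text tells. Its arguments: {"type":"object","properties":{"moves":{"type":"array"},"jaw":{"type":"number"},"squeeze":{"type":"number"}},"required":["moves"]}

```bash
mkdir -p pics; ls; cat > h.py <<'E'
import numpy as np, cv2
from cell import manip, viewer
from scipy.spatial.transform import Rotation as Ro
def Rm(o):
    o=np.array(o,float)
    return o if o.shape==(3,3) else (Ro.from_quat(o).as_matrix() if o.size==4 else Ro.from_euler('xyz',o).as_matrix())
def pts(c):
    z=c['z_map']; v,u=np.mgrid[:z.shape[0],:z.shape[1]]
    P=np.stack([(u-c['cx'])/c['fx']*z,(v-c['cy'])/c['fy']*z,z],-1)
    return P@Rm(c['orientation']).T+np.array(c['origin'])
def ray(c,u,v,h):
    d=Rm(c['orientation'])@np.array([(u-c['cx'])/c['fx'],(v-c['cy'])/c['fy'],1]); o=np.array(c['origin'])
    return o+d*(h-o[2])/d[2]
E
python3 - <<'E'
from h import *
for n in('top','side'):
    c=viewer.camera(n); cv2.imwrite(f'pics/{n}0.png',c['frame']); print(n,c['fx'],c['fy'],c['cx'],c['cy'],c['origin'],c['orientation'])
    print((c['z_map']>0).mean())
print(manip.read_state(), manip.grasp_offset)
E
```

```text
pics
top 417.22573517561165 417.22573517561165 255.16741750405063 190.38119226345825 [ 302.89131614  -88.16396983 1347.78571931] [-2.95495746e+00  2.92346259e-03 -1.58020188e+00]
0.9957682291666666
side 382.61339886886617 382.61339886886617 263.21056673142175 192.080190083264 [  2.18784353 597.18546648 896.98204215] [-2.30264414 -0.02154531 -2.44329287]
0.9958343505859375
{'clock': 0.1, 'joints': array([-1.30960955e+00,  3.00419287e-01,  1.52153825e+00,  1.66592270e-05,
        1.32068603e+00, -6.66030998e-02]), 'qd': array([-4.16854549e-05, -1.38155362e-03, -1.83255398e-03,  9.88039296e-04,
        2.58751398e-04,  4.72947012e-04]), 'effort': array([ 1.97869012e-03, -5.32643259e+01, -3.53284264e+01,  7.09859957e-02,
        2.35170621e-02, -6.95061954e-05]), 'eef_pos': array([ 177.01082887, -520.48337861,  204.93286748]), 'eef_rot': array([-3.14054515e+00, -8.60426181e-05,  3.27785700e-01]), 'wrist_force': array([-0.88937737,  0.27657393, -0.85606139]), 'moment': array([-0.01846501, -0.06378585, -0.00587717]), 'finger_force': 0.0, 'finger_gap': 93.98065844578517} 18.8
```

View pics/top0.png

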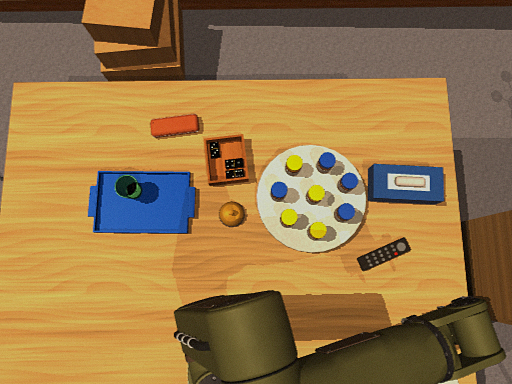

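View pics/side0.png

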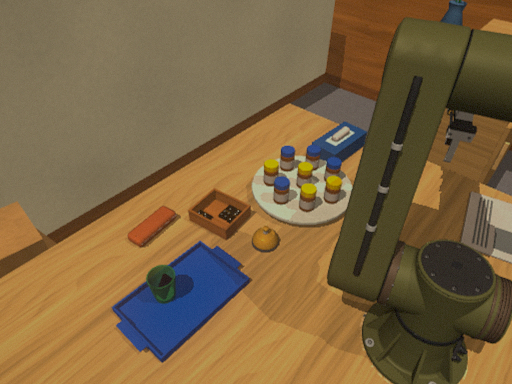

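The top view shows the blue tray with the green tumbler at (128,187). The blue caps are at (279,190), (327,160), (349,181) and (346,212). The domino box is at (227,160) and the bell at (231,213). The side view confirms four blue and four yellow bottles, all upright.

```bash
cat >> h.py <<'E'
def mask(c,name):
    hsv=cv2.cvtColor(c['frame'],cv2.COLOR_BGR2HSV)
    lo,hi={'blue':((100,120,60),(130,255,255)),'yellow':((24,150,90),(36,255,255)),'green':((50,80,20),(90,255,255)),'white':((0,0,150),(180,50,255))}[name]
    return cv2.inRange(hsv,lo,hi)>0
def caps(c,name,zlo=105,zhi=128):
    """cap tops: colour mask and height window, contour circle; ray onto measured height"""
    P=pts(c); m=mask(c,name)&(P[...,2]>zlo)&(P[...,2]<zhi)
    n,l,s,ce=cv2.connectedComponentsWithStats(m.astype(np.uint8)); out=[]
    for i in range(1,n):
        if s[i,4]<40: continue
        q=P[l==i]; h=np.percentile(q[:,2],80); t=q[q[:,2]>h-5]
        (x,y),r=cv2.minEnclosingCircle(t[:,:2].astype(np.float32))
        out.append((round(x),round(y),round(t[:,0].mean()),round(t[:,1].mean()),round(h),round(r),int(s[i,4])))
    return out
E
python3 - <<'E'
from h import *
C={n:viewer.camera(n) for n in('top','side')}
for n,c in C.items():
    P=pts(c)
    for k in('blue','yellow'): print(n,k,caps(c,k))
    def st(nm,m):
        q=P[m]; 
        if len(q)<20: print(n,nm,len(q));return
        b=cv2.minAreaRect(q[:,:2].astype(np.float32)); print(n,nm,'z pct',np.percentile(q[:,2],[2,50,98]).round(),'rect',np.round(b[0]),np.round(b[1]),round(b[2],1),'mean',q.mean(0).round())
    z=P[...,2]
    reg=lambda x0,x1,y0,y1,z0,z1:(P[...,0]>x0)&(P[...,0]<x1)&(P[...,1]>y0)&(P[...,1]<y1)&(z>z0)&(z<z1)
    st('tray',mask(c,'blue')&reg(100,600,80,600,-5,40))
    st('rim',mask(c,'blue')&reg(100,600,80,600,14,32))
    st('green',mask(c,'green')&reg(100,600,80,600,20,110))
    st('greentop',reg(100,600,80,600,76,110))
    st('platter',mask(c,'white')&reg(150,650,-400,50,25,45))
    st('plattertop',reg(150,650,-400,50,27,45))
    st('box',reg(300,620,-80,150,38,60)&~mask(c,'white'))
    st('bellhi',reg(200,400,-60,100,30,75))
    st('plunger',reg(200,400,-60,100,58,75))
c=C['top'];P=pts(c)
for u,v in[(231,213),(128,187),(227,160),(313,197),(143,200),(60,200)]:print(u,v,P[v,u].round())
c=C['side'];P=pts(c)
for u,v in[(265,235),(220,213)]:print(u,v,P[v,u].round())
c=C['top'];cv2.imwrite('pics/crop.png',cv2.resize(c['frame'][120:250,80:380],None,fx=2.6,fy=2.6,interpolation=cv2.INTER_CUBIC))
E
```

```text
top blue [(628, -307, 627, -306, 121, 24, 193), (563, -370, 564, -371, 121, 24, 200), (538, -158, 538, -158, 120, 24, 199), (470, -356, 471, -356, 121, 24, 206)]
top yellow [(622, -207, 621, -207, 120, 24, 193), (527, -270, 527, -270, 120, 24, 205), (455, -186, 456, -187, 120, 24, 209), (415, -270, 416, -270, 120, 24, 210)]
top tray z pct [-0.  6. 25.] rect [511. 280.] [341. 179.] 89.6 mean [506. 277.   8.]
top rim z pct [17. 22. 28.] rect [510. 280.] [179. 341.] 0.2 mean [497. 280.  22.]
top green z pct [22. 67. 93.] rect [558. 310.] [71. 69.] 33.1 mean [563. 316.  65.]
top greentop z pct [77. 88. 94.] rect [558. 310.] [72. 70.] 86.9 mean [561. 315.  87.]
top platter z pct [31. 36. 42.] rect [ 503. -246.] [308. 293.] 89.9 mean [ 531. -237.   36.]
top plattertop z pct [30. 37. 43.] rect [ 502. -176.] [449. 296.] 89.9 mean [ 502. -231.   37.]
top box z pct [38. 43. 52.] rect [536.   2.] [132. 167.] 89.7 mean [530.  -3.  44.]
top bellhi 0
top plunger 0
side blue [(562, -371, 561, -369, 119, 25, 102), (626, -306, 626, -304, 119, 25, 84), (469, -357, 468, -355, 118, 26, 129), (537, -156,
[... 341 characters left out ...]
mean [493. 310.  21.]
side green z pct [23. 65. 91.] rect [554. 311.] [64. 69.] 32.8 mean [545. 311.  63.]
side greentop z pct [76. 87. 92.] rect [556. 312.] [70. 72.] 70.0 mean [559. 311.  85.]
side platter z pct [32. 35. 39.] rect [ 539. -246.] [309. 254.] 79.9 mean [ 540. -204.   35.]
side plattertop z pct [29. 35. 44.] rect [ 500. -175.] [299. 449.] 0.0 mean [ 493. -188.   36.]
side box z pct [38. 43. 49.] rect [535.   4.] [133. 169.] 89.7 mean [535.   3.  43.]
side bellhi 0
side plunger 0
231 213 [474. -11.  67.]
128 187 [568. 324.  27.]
227 160 [656.   5.  21.]
313 197 [ 513. -259.  119.]
143 200 [529. 280.   3.]
60 200 [532. 554.  -2.]
265 235 [474.  -2.  41.]
220 213 [665.  -3.   7.]
```

View pics/crop.png

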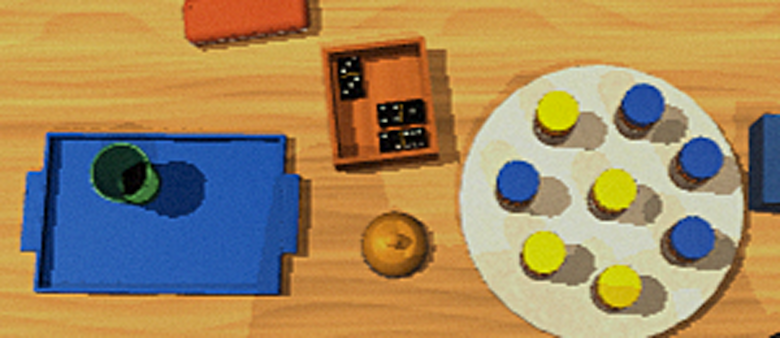

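move_arm --pt "0 0.05 0 0" --pt "0 0.1 0 0" --pt "0 0.15 0 0" --pt "0 0.2 0 0" --pt "0 0.25 0 0" --pt "0 0.3 0 0" --pt "0 0.3 0 0" --pt "0 0.3 0 0"

```text
clock: 1.0
eef_pos: [267.1, -785.4, 195.1]
eef_rot: [3.134, -0.0, 0.328]
wrist_force: [0.4, -3.1, 18.3]
finger_gap: 93.9
finger_force: 0.0
```

```bash
python3 - <<'E'
from h import *
print(manip.read_state())
C={n:viewer.camera(n) for n in('top','side')}
for n,c in C.items():
    P=pts(c);z=P[...,2]
    reg=lambda x0,x1,y0,y1,z0,z1:(P[...,0]>x0)&(P[...,0]<x1)&(P[...,1]>y0)&(P[...,1]<y1)&(z>z0)&(z<z1)
    for nm,m in dict(tray=mask(c,'blue')&reg(300,700,90,600,14,32),box=reg(560,780,-110,110,36,60),boxin=reg(560,780,-110,110,9,30),bell=reg(400,530,-60,60,10,75)&~mask(c,'white'),plunger=reg(440,510,-40,40,56,75),rimtumbler=reg(480,640,230,400,82,100),domino=reg(480,640,230,400,20,84)&(c['frame'].max(-1)<40)).items():
        q=P[m]
        if len(q)<3: print(n,nm,len(q)); continue
        b=cv2.minAreaRect(q[:,:2].astype(np.float32)); print(n,nm,len(q),np.percentile(q[:,2],[2,50,98]).round(),np.round(b[0]),np.round(b[1]),round(b[2],1),'mean',q.mean(0).round())
E
```

```text
{'clock': 1.0, 'joints': array([-1.28732983e+00,  1.11582403e+00,  2.34068307e-01,  7.05609904e-04,
        1.78395489e+00, -4.41147656e-02]), 'qd': array([ 0.00483282,  0.2500321 , -0.02632158,  0.00112887,  0.21954674,
        0.0014683 ]), 'effort': array([ 5.24794422e-01, -3.84498417e+01, -1.31578460e+02,  4.19278897e-02,
        5.69568817e-01, -1.19414215e-02]), 'eef_pos': array([ 267.10255931, -785.36901008,  195.12892251]), 'eef_rot': array([ 3.13382435e+00, -3.46217767e-04,  3.27734546e-01]), 'wrist_force': array([ 0.37399991, -3.09824631, 18.27319995]), 'moment': array([-0.34467806, -0.18678071, -0.07844738]), 'finger_force': 0.0, 'finger_gap': 93.90484577277722}
top tray 871 [16. 22. 28.] [522. 281.] [341. 201.] 89.1 mean [518. 281.  22.]
top box 441 [37. 45. 52.] [644. -17.] [182. 175.] 6.3 mean [653.   4.  45.]
top boxin 858 [ 9. 17. 28.] [670.   3.] [219. 211.] 0.2 mean [657.   8.  17.]
top bell 478 [16. 37. 67.] [478.  -8.] [76. 78.] 0.1 mean [477. -11.  36.]
top plunger 31 [61. 66. 71.] [479.  -9.] [16. 16.] 1.7 mean [479. -10.  66.]
top rimtumbler 126 [83. 89. 94.] [558. 310.] [73. 69.] 87.7 mean [560. 313.  89.]
top domino 156 [21. 52. 82.] [560. 312.] [64. 58.] 67.8 mean [556. 314.  51.]
side tray 1175 [15. 22. 25.] [519. 281.] [340. 201.] 88.9 mean [505. 310.  21.]
side box 507 [36. 44. 49.] [642. -14.] [179. 177.] 6.0 mean [648.  11.  43.]
side boxin 841 [ 9. 18. 30.] [669.  -0.] [250. 176.] 13.1 mean [648.   7.  19.]
side bell 474 [13. 35. 66.] [473.  -3.] [80. 68.] 47.0 mean [468.   3.  34.]
side plunger 31 [58. 64. 68.] [477.  -7.] [16. 18.] 59.6 mean [476.  -6.  64.]
side rimtumbler 206 [82. 88. 92.] [557. 312.] [71. 73.] 68.9 mean [558. 312.  88.]
side domino 79 [41. 60. 72.] [546. 305.] [31. 50.] 77.4 mean [558. 303.  59.]
```

move_arm --pt "0 0.05 0 0" --pt "0 0.1 0 0" --pt "0 0.15 0 0" --pt "0 0.15 0 0"

```text
clock: 1.5
eef_pos: [272.7, -801.9, 172.8]
eef_rot: [3.093, 0.0, 0.328]
wrist_force: [0.0, 0.9, -0.0]
finger_gap: 94.0
finger_force: 0.0
```

```bash
python3 - <<'E'
from h import *
s=manip.read_state()
print(s['joints'],s['eef_pos'],s['eef_rot'],s['wrist_force'])
E
```

```text
[-1.28692932  1.14244002  0.23542475  0.00215678  1.71475611 -0.04358277] [ 272.67402282 -801.8847116   172.75373849] [3.09257476e+00 1.80585851e-05 3.27811022e-01] [ 0.03818664  0.92126957 -0.04697434]
```

move_arm --pt "0 -0.05 0 0" --pt "0 -0.1 0 0" --pt "0 -0.15 0 0" --pt "0 -0.15 0 0" --pt "0 -0.15 0 0"

```text
clock: 2.0
eef_pos: [223.9, -658.6, 165.9]
eef_rot: [3.091, 0.0, 0.328]
wrist_force: [1.1, -0.5, -0.2]
finger_gap: 94.0
finger_force: 0.0
```

move_arm --pt "0 0.8 -0.3 0" --pt "0 0.8 -0.3 0" --pt "0 0.8 -0.3 0" --pt "0 0.8 -0.3 0" --pt "0 0.8 -0.3 0" --pt "0 0.8 -0.3 0" --pt "0 0.8 -0.3 0" --pt "0 0.8 -0.3 0" --pt "0 0.8 -0.3 0" --pt "0 0.8 -0.3 0" --pt "0 0.8 -0.3 0" --pt "0 0.8 -0.3 0"

```text
clock: 3.2
eef_pos: [268.3, -789.5, 245.8]
eef_rot: [3.057, 0.0, 0.328]
wrist_force: [0.3, -0.1, 0.5]
finger_gap: 94.0
finger_force: 0.0
```

```bash
python3 - <<'E'
from h import *
s=manip.read_state()
print(s['joints'],s['eef_pos'],s['eef_rot'],s['wrist_force'])
E
```

```text
[-1.28833526  1.05476001  0.23458222  0.00385857  1.76791832 -0.04441356] [ 268.30943732 -789.51246754  245.8481432 ] [3.05717735e+00 3.68039930e-05 3.27788409e-01] [ 0.3164081  -0.1061459   0.52708624]
```

move_arm --pt "0 0.5 0 0"

```text
clock: 3.3
eef_pos: [271.9, -800.1, 237.7]
eef_rot: [3.027, 0.0, 0.328]
wrist_force: [0.5, 0.0, 0.7]
finger_gap: 93.9
finger_force: 0.0
```

move_arm --pt "0 0.5 0 0"

```text
clock: 3.4
eef_pos: [275.5, -810.6, 228.3]
eef_rot: [2.999, 0.0, 0.328]
wrist_force: [-0.4, -0.1, 0.1]
finger_gap: 93.9
finger_force: 0.0
```

move_arm --pt "0 0.5 0 0" --pt "0 0.5 0 0"

```text
clock: 3.6
eef_pos: [279.9, -823.5, 215.1]
eef_rot: [2.966, 0.0, 0.328]
wrist_force: [0.2, 0.2, -0.5]
finger_gap: 94.1
finger_force: 0.0
```

move_arm --pt "0 0.5 0 0" --pt "0 0.5 0 0"

```text
clock: 3.8
eef_pos: [283.8, -834.9, 206.3]
eef_rot: [2.933, 0.0, 0.328]
wrist_force: [-0.6, 0.8, 0.1]
finger_gap: 93.5
finger_force: 0.0
```

move_arm --pt "0 0 0 0" --pt "0 0 0 0"

```text
clock: 4.0
eef_pos: [283.6, -834.5, 206.5]
eef_rot: [2.934, 0.0, 0.328]
wrist_force: [0.0, 0.1, -0.7]
finger_gap: 94.0
finger_force: 0.0
```

```bash
cat >> h.py <<'E'
G=18.8
def plan(wps,turn=0,pos=None,rot=None,tcp=False):
    """wps: list of (x,y,z,step) grasp points in world mm; prints calls of rows from the current pose. turn is spread over rows (.14/row)."""
    s=manip.read_state(); R=Rm(s['eef_rot'] if rot is None else rot); p=np.array(s['eef_pos'] if pos is None else pos); zt=R[:,2]
    rows=[];cur=p.copy()
    for x,y,z,st in wps:
        t=np.array([x,y,z],float)+(0 if tcp else G*zt); n=max(1,int(np.ceil(np.linalg.norm(t-cur)/st)))
        rows+=[cur+(t-cur)*(i+1)/n for i in range(n)]; cur=t
    rows+=[rows[-1]]
    k=int(np.ceil(abs(turn)/.14)); 
    while len(rows)<k: rows.append(rows[-1])
    base=p; tb=0; 
    for i in range(0,len(rows),12):
        ch=rows[i:i+12]; out=[]
        R2=R@Ro.from_rotvec([0,0,tb]).as_matrix()
        for j,r in enumerate(ch):
            tt=np.sign(turn)*min(abs(turn),.14*(i+j+1)); d=R2.T@(r-base)/1000
            out.append([*[round(float(v),3)+0. for v in d],round(float(tt-tb),2)])
        print(out); base=ch[-1]; tb=tt
def look():
    s=manip.read_state(); R=Rm(s['eef_rot']); print('t',round(s['clock'],1),'tcp',s['eef_pos'].round(1),'grasp',(s['eef_pos']-G*R[:,2]).round(1),'z',R[:,2].round(3),'y',R[:,1].round(3),'x',R[:,0].round(3),'q',s['joints'].round(2),'gap',round(s['finger_gap'],1))
E
python3 - <<'E'
from h import *
look()
plan([(300,-600,260,45),(470,-356,200,45)],turn=-1.571)
c=viewer.camera('top');print(caps(c,'blue'))
E
```

```text
t 4.0 tcp [ 283.6 -834.5  206.5] grasp [ 282.4 -830.9  224.9] z [ 0.066 -0.195 -0.979] y [ 0.315 -0.926  0.206] x [ 0.947  0.322 -0.   ] q [-1.29  1.11  0.24  0.01  1.59 -0.04] gap 94.0
[[0.015, -0.034, -0.013, -0.14], [0.03, -0.067, -0.026, -0.28], [0.046, -0.101, -0.039, -0.42], [0.061, -0.134, -0.052, -0.56], [0.076, -0.168, -0.065, -0.7], [0.091, -0.201, -0.078, -0.84], [0.125, -0.228, -0.075, -0.98], [0.159, -0.254, -0.072, -1.12], [0.194, -0.28, -0.069, -1.26], [0.228, -0.307, -0.065, -1.4], [0.262, -0.333, -0.062, -1.54], [0.296, -0.36, -0.059, -1.57]]
[[0.026, 0.034, 0.003, 0.0], [0.026, 0.034, 0.003, 0.0]]
[(628, -308, 628, -306, 121, 25, 195), (564, -372, 564, -371, 121, 24, 197), (538, -158, 538, -158, 120, 24, 199), (470, -357, 470, -356, 120, 24, 211)]
```

move_arm --pt "0.015 -0.034 -0.013 -0.14" --pt "0.03 -0.067 -0.026 -0.28" --pt "0.046 -0.101 -0.039 -0.42" --pt "0.061 -0.134 -0.052 -0.56" --pt "0.076 -0.168 -0.065 -0.7" --pt "0.091 -0.201 -0.078 -0.84" --pt "0.125 -0.228 -0.075 -0.98" --pt "0.159 -0.254 -0.072 -1.12" --pt "0.194 -0.28 -0.069 -1.26" --pt "0.228 -0.307 -0.065 -1.4" --pt "0.262 -0.333 -0.062 -1.54" --pt "0.296 -0.36 -0.059 -1.57" --jaw 0.072 --squeeze 25

```text
clock: 5.25
eef_pos: [447.4, -392.9, 190.3]
eef_rot: [-3.141, 0.209, 1.904]
wrist_force: [1.0, 0.1, 0.1]
finger_gap: 71.7
finger_force: 0.0
```

move_arm --pt "0.026 0.034 0.003 0" --pt "0.026 0.034 0.003 0" --pt "0.026 0.034 0.003 0"

```text
clock: 5.55
eef_pos: [471.3, -359.6, 182.0]
eef_rot: [3.141, 0.209, 1.899]
wrist_force: [0.3, -0.7, -0.1]
finger_gap: 71.9
finger_force: 0.0
```

```bash
python3 - <<'E'
from h import *
look()
plan([(470,-356,150,40),(470,-356,84,25)])
c=viewer.camera('side');print(caps(c,'blue'))
E
```

```text
t 5.5 tcp [ 471.3 -359.6  182. ] grasp [ 470.  -355.9  200.4] z [ 0.067 -0.196 -0.978] y [0.947 0.323 0.   ] x [-0.316  0.926 -0.207] q [-0.66  0.32  1.57 -0.13  1.08 -0.94] gap 71.9
[[0.005, 0.0, 0.025, 0.0], [0.01, 0.0, 0.049, 0.0], [0.015, 0.0, 0.071, 0.0], [0.019, 0.0, 0.092, 0.0], [0.024, 0.0, 0.114, 0.0], [0.024, 0.0, 0.114, 0.0]]
[(558, -371, 561, -369, 118, 27, 108), (626, -304, 627, -304, 119, 25, 82), (477, -347, 480, -345, 118, 19, 41), (538, -157, 537, -156, 119, 25, 110)]
```

move_arm --pt "0.005 0 0.025 0" --pt "0.01 0 0.049 0" --pt "0.015 0 0.071 0" --pt "0.019 0 0.092 0" --pt "0.024 0 0.114 0" --pt "0.024 0 0.114 0"

```text
clock: 6.2
eef_pos: [469.0, -360.4, 62.7]
eef_rot: [-3.139, 0.205, 1.896]
wrist_force: [-0.3, -0.9, 0.8]
finger_gap: 71.8
finger_force: 0.0
```

move_arm --pt "0 0 0 0" --pt "0 0 0 0" --pt "0 0 0 0" --pt "0 0 0 0" --jaw 0.04

```text
clock: 6.6
eef_pos: [471.3, -360.5, 66.2]
eef_rot: [3.14, 0.21, 1.898]
wrist_force: [-0.6, 0.4, 6.0]
finger_gap: 49.5
finger_force: 25.0
```

move_arm --pt "-0.002 0 -0.01 0" --pt "-0.006 0 -0.03 0" --pt "-0.012 0 -0.06 0" --pt "-0.018 0 -0.086 0" --pt "-0.024 0 -0.114 0" --pt "-0.024 0 -0.114 0"

```text
clock: 7.2
eef_pos: [472.0, -360.7, 186.2]
eef_rot: [3.138, 0.213, 1.897]
wrist_force: [0.2, -0.0, -0.3]
finger_gap: 49.4
finger_force: 25.0
```

```bash
python3 - <<'E'
from h import *
look()
plan([(592,394,200,38),(592,394,90,30),(592,394,54.5,15)])
c=viewer.camera('top');print(caps(c,'blue',60,300),caps(c,'yellow'))
E
```

```text
t 7.2 tcp [ 472.  -360.7  186.2] grasp [ 470.6 -356.9  204.6] z [ 0.071 -0.199 -0.977] y [0.947 0.321 0.004] x [-0.313  0.926 -0.212] q [-0.66  0.31  1.56 -0.13  1.09 -0.94] gap 49.4
[[0.031, 0.017, -0.006, 0.0], [0.063, 0.034, -0.013, 0.0], [0.094, 0.051, -0.019, 0.0], [0.125, 0.068, -0.026, 0.0], [0.157, 0.085, -0.032, 0.0], [0.188, 0.102, -0.039, 0.0], [0.219, 0.119, -0.045, 0.0], [0.251, 0.136, -0.052, 0.0], [0.282, 0.153, -0.058, 0.0], [0.313, 0.17, -0.065, 0.0], [0.345, 0.187, -0.071, 0.0], [0.376, 0.204, -0.078, 0.0]]
[[0.031, 0.017, -0.006, 0.0], [0.063, 0.034, -0.013, 0.0], [0.094, 0.051, -0.019, 0.0], [0.125, 0.068, -0.026, 0.0], [0.157, 0.085, -0.032, 0.0], [0.188, 0.102, -0.039, 0.0], [0.219, 0.119, -0.045, 0.0], [0.251, 0.136, -0.052, 0.0], [0.282, 0.153, -0.058, 0.0], [0.288, 0.153, -0.032, 0.0], [0.294, 0.152, -0.005, 0.0], [0.3, 0.152, 0.022, 0.0]]
[[0.006, 0.0, 0.027, 0.0], [0.008, 0.0, 0.038, 0.0], [0.011, 0.0, 0.05, 0.0], [0.013, 0.0, 0.062, 0.0], [0.013, 0.0, 0.062, 0.0]]
[(628, -306, 628, -306, 120, 24, 195), (568, -565, 566, -568, 73, 119, 1566), (537, -158, 538, -158, 121, 24, 194)] [(622, -205, 621, -206, 120, 25, 189), (527, -269, 527, -269, 121, 24, 200), (455, -186, 455, -186, 120, 24, 208)]
```

move_arm --pt "0.031 0.017 -0.006 0" --pt "0.063 0.034 -0.013 0" --pt "0.094 0.051 -0.019 0" --pt "0.125 0.068 -0.026 0" --pt "0.157 0.085 -0.032 0" --pt "0.188 0.102 -0.039 0" --pt "0.219 0.119 -0.045 0" --pt "0.251 0.136 -0.052 0" --pt "0.282 0.153 -0.058 0" --pt "0.313 0.17 -0.065 0" --pt "0.345 0.187 -0.071 0" --pt "0.376 0.204 -0.078 0"

```text
clock: 8.45
eef_pos: [540.1, 70.8, 179.1]
eef_rot: [-3.14, 0.208, 1.898]
wrist_force: [0.3, -0.9, -0.8]
finger_gap: 49.8
finger_force: 25.0
```

move_arm --pt "0.031 0.017 -0.006 0" --pt "0.063 0.034 -0.013 0" --pt "0.094 0.051 -0.019 0" --pt "0.125 0.068 -0.026 0" --pt "0.157 0.085 -0.032 0" --pt "0.188 0.102 -0.039 0" --pt "0.219 0.119 -0.045 0" --pt "0.251 0.136 -0.052 0" --pt "0.282 0.153 -0.058 0" --pt "0.282 0.153 -0.058 0" --pt "0.282 0.153 -0.058 0"

```text
clock: 9.55
eef_pos: [592.6, 391.1, 176.8]
eef_rot: [-3.139, 0.209, 1.899]
wrist_force: [-0.2, -0.3, -0.2]
finger_gap: 49.7
finger_force: 25.0
```

```bash
python3 - <<'E'
from h import *
look()
plan([(592,394,90,30),(592,394,54.5,15)])
c=viewer.camera('side');P=pts(c);q=P[mask(c,'blue')&(P[...,1]>300)&(P[...,2]>150)];print(q.mean(0),np.percentile(q[:,2],[5,95]))
print(caps(viewer.camera('top'),'blue'))
E
```

```text
t 9.6 tcp [592.6 391.1 176.8] grasp [591.4 394.8 195.2] z [ 0.064 -0.197 -0.978] y [ 0.947  0.322 -0.002] x [-0.316  0.926 -0.207] q [ 0.61  0.74  0.95 -0.2   1.52  0.3 ] gap 49.7
[[0.005, 0.0, 0.026, 0.0], [0.01, 0.0, 0.052, 0.0], [0.016, 0.0, 0.077, 0.0], [0.021, 0.001, 0.103, 0.0], [0.023, 0.001, 0.115, 0.0], [0.026, 0.001, 0.126, 0.0], [0.028, 0.001, 0.138, 0.0], [0.028, 0.001, 0.138, 0.0]]
[141.5068763  552.43977374 732.35417829] [216.55869544 896.98204215]
[(628, -306, 627, -306, 121, 24, 192), (564, -371, 563, -371, 121, 24, 200), (538, -157, 538, -158, 120, 24, 199)]
```

move_arm --pt "0.005 0 0.026 0" --pt "0.01 0 0.052 0" --pt "0.016 0 0.077 0" --pt "0.021 0 0.103 0" --pt "0.023 0.001 0.115 0" --pt "0.026 0.001 0.126 0" --pt "0.028 0.001 0.138 0" --pt "0.028 0.001 0.138 0" --pt "0.028 0.001 0.138 0"

```text
clock: 10.55
eef_pos: [594.6, 390.4, 38.5]
eef_rot: [3.141, 0.208, 1.898]
wrist_force: [-0.4, 0.5, -1.1]
finger_gap: 49.6
finger_force: 25.0
```

move_arm --pt "0 0 0 0" --pt "0 0 0 0" --pt "0 0 0 0" --jaw 0.068

```text
clock: 10.85
eef_pos: [594.6, 390.5, 38.6]
eef_rot: [3.141, 0.208, 1.898]
wrist_force: [0.3, 0.4, 0.2]
finger_gap: 67.1
finger_force: 0.0
```

move_arm --pt "-0.005 0 -0.026 0" --pt "-0.01 0 -0.052 0" --pt "-0.016 0 -0.077 0" --pt "-0.021 0 -0.103 0" --pt "-0.028 0 -0.138 0" --pt "-0.028 0 -0.138 0"

```text
clock: 11.45
eef_pos: [595.4, 392.3, 185.0]
eef_rot: [3.133, 0.206, 1.896]
wrist_force: [0.3, -0.0, 0.5]
finger_gap: 68.0
finger_force: 0.0
```

```bash
python3 - <<'E'
from h import *
look()
plan([(538,-158,195,45)])
print(caps(viewer.camera('top'),'blue',60,140))
E
```

```text
t 11.4 tcp [595.4 392.3 185. ] grasp [594.  395.9 203.4] z [ 0.073 -0.191 -0.979] y [0.947 0.321 0.009] x [-0.313  0.928 -0.204] q [ 0.61  0.74  0.94 -0.2   1.52  0.3 ] gap 68.0
[[-0.038, -0.018, 0.008, 0.0], [-0.076, -0.036, 0.017, 0.0], [-0.114, -0.053, 0.025, 0.0], [-0.152, -0.071, 0.034, 0.0], [-0.19, -0.089, 0.042, 0.0], [-0.228, -0.107, 0.051, 0.0], [-0.266, -0.124, 0.059, 0.0], [-0.304, -0.142, 0.067, 0.0], [-0.342, -0.16, 0.076, 0.0], [-0.38, -0.178, 0.084, 0.0], [-0.418, -0.196, 0.093, 0.0], [-0.457, -0.213, 0.101, 0.0]]
[[-0.038, -0.018, 0.008, 0.0], [-0.038, -0.018, 0.008, 0.0]]
[(628, -307, 627, -307, 120, 24, 195), (565, -564, 565, -564, 73, 120, 1646), (592, 392, 592, 392, 90, 24, 179), (564, -370, 563, -371, 121, 24, 201), (538, -158, 537, -158, 121, 24, 202)]
```

move_arm --pt "-0.038 -0.018 0.008 0" --pt "-0.076 -0.036 0.017 0" --pt "-0.114 -0.053 0.025 0" --pt "-0.152 -0.071 0.034 0" --pt "-0.19 -0.089 0.042 0" --pt "-0.228 -0.107 0.051 0" --pt "-0.266 -0.124 0.059 0" --pt "-0.304 -0.142 0.067 0" --pt "-0.342 -0.16 0.076 0" --pt "-0.38 -0.178 0.084 0" --pt "-0.418 -0.196 0.093 0" --pt "-0.457 -0.213 0.101 0"

```text
clock: 12.7
eef_pos: [541.7, -121.8, 173.3]
eef_rot: [-3.141, 0.207, 1.898]
wrist_force: [-0.1, 0.2, -1.0]
finger_gap: 68.2
finger_force: 0.0
```

move_arm --pt "-0.038 -0.018 0.008 0" --pt "-0.038 -0.018 0.008 0" --pt "-0.038 -0.018 0.008 0"

```text
clock: 13.0
eef_pos: [537.6, -163.2, 173.4]
eef_rot: [-3.141, 0.207, 1.896]
wrist_force: [1.1, -0.7, 0.8]
finger_gap: 68.1
finger_force: 0.0
```

```bash
cat >> h.py <<'E'
N=[np.pi,.2085,1.8985]
E
python3 - <<'E'
from h import *
look()
plan([(538,-158,150,40),(538,-158,84,25)],rot=N)
print(caps(viewer.camera('side'),'blue',100,140))
E
```

```text
t 13.0 tcp [ 537.6 -163.2  173.4] grasp [ 536.3 -159.6  191.8] z [ 0.065 -0.195 -0.979] y [ 0.948  0.32  -0.001] x [-0.313  0.927 -0.206] q [-0.28  0.29  1.62 -0.19  1.12 -0.53] gap 68.1
[[0.005, 0.001, 0.02, 0.0], [0.01, 0.002, 0.041, 0.0], [0.014, 0.002, 0.062, 0.0], [0.019, 0.002, 0.084, 0.0], [0.023, 0.002, 0.105, 0.0], [0.023, 0.002, 0.105, 0.0]]
[(558, -371, 553, -371, 118, 26, 83), (625, -294, 623, -292, 118, 21, 70), (536, -156, 536, -156, 119, 26, 124)]
```

move_arm --pt "0.005 0.001 0.02 0" --pt "0.01 0.002 0.041 0" --pt "0.014 0.002 0.062 0" --pt "0.019 0.002 0.084 0" --pt "0.023 0.002 0.105 0" --pt "0.023 0.002 0.105 0" --pt "0.023 0.002 0.105 0"

```text
clock: 13.75
eef_pos: [540.0, -160.4, 67.1]
eef_rot: [-3.142, 0.208, 1.899]
wrist_force: [0.0, -0.5, 0.3]
finger_gap: 68.3
finger_force: 0.0
```

move_arm --pt "0 0 0 0" --pt "0 0 0 0" --pt "0 0 0 0" --pt "0 0 0 0" --jaw 0.04

```text
clock: 14.15
eef_pos: [540.2, -161.4, 67.6]
eef_rot: [3.14, 0.209, 1.898]
wrist_force: [-0.7, 2.7, 6.6]
finger_gap: 49.8
finger_force: 25.0
```

move_arm --pt "-0.002 0 -0.01 0" --pt "-0.006 0 -0.03 0" --pt "-0.012 0 -0.06 0" --pt "-0.018 0 -0.086 0" --pt "-0.023 0 -0.112 0" --pt "-0.023 0 -0.112 0"

```text
clock: 14.75
eef_pos: [540.7, -161.2, 185.2]
eef_rot: [3.137, 0.211, 1.897]
wrist_force: [1.1, 0.1, -0.5]
finger_gap: 50.0
finger_force: 25.0
```

move_arm --pt "0.031 0.017 -0.007 0" --pt "0.063 0.034 -0.013 0" --pt "0.094 0.051 -0.02 0" --pt "0.126 0.068 -0.027 0" --pt "0.157 0.085 -0.033 0" --pt "0.188 0.102 -0.04 0" --pt "0.22 0.119 -0.047 0" --pt "0.251 0.136 -0.053 0" --pt "0.283 0.153 -0.06 0" --pt "0.283 0.153 -0.06 0" --pt "0.283 0.153 -0.06 0"

```text
clock: 15.85
eef_pos: [591.1, 162.5, 180.4]
eef_rot: [-3.14, 0.208, 1.899]
wrist_force: [0.3, -0.1, -0.5]
finger_gap: 49.5
finger_force: 25.0
```

```bash
python3 - <<'E'
from h import *
look()
plan([(590,165,90,30),(590,165,53.5,15)],rot=N)
print(caps(viewer.camera('top'),'blue',60,140))
E
```

```text
t 15.8 tcp [591.1 162.5 180.4] grasp [589.9 166.2 198.8] z [ 0.065 -0.196 -0.978] y [ 0.947  0.322 -0.001] x [-0.316  0.926 -0.206] q [ 0.3   0.46  1.37 -0.22  1.31  0.03] gap 49.5
[[0.005, 0.0, 0.027, 0.0], [0.011, 0.0, 0.053, 0.0], [0.016, 0.0, 0.08, 0.0], [0.021, 0.0, 0.107, 0.0], [0.024, 0.0, 0.119, 0.0], [0.026, 0.0, 0.131, 0.0], [0.029, 0.0, 0.142, 0.0], [0.029, 0.0, 0.142, 0.0]]
[(628, -307, 629, -307, 120, 24, 193), (566, -563, 564, -564, 73, 119, 1649), (564, -371, 563, -371, 121, 24, 201)]
```

move_arm --pt "0.005 0 0.027 0" --pt "0.011 0 0.053 0" --pt "0.016 0 0.08 0" --pt "0.021 0 0.107 0" --pt "0.024 0 0.119 0" --pt "0.026 0 0.131 0" --pt "0.028 0 0.139 0" --pt "0.028 0 0.139 0" --pt "0.028 0 0.139 0"

```text
clock: 16.8
eef_pos: [591.8, 160.8, 39.9]
eef_rot: [-3.141, 0.208, 1.897]
wrist_force: [-2.6, 0.0, -2.8]
finger_gap: 49.5
finger_force: 25.0
```

move_arm --pt "0 0 0 0" --pt "0 0 0 0" --pt "0 0 0 0" --jaw 0.068

```text
clock: 17.1
eef_pos: [592.5, 161.2, 40.3]
eef_rot: [3.14, 0.208, 1.897]
wrist_force: [-0.0, 0.4, -0.3]
finger_gap: 67.2
finger_force: 0.0
```

move_arm --pt "-0.005 0 -0.026 0" --pt "-0.01 0 -0.052 0" --pt "-0.016 0 -0.077 0" --pt "-0.021 0 -0.103 0" --pt "-0.028 0 -0.139 0" --pt "-0.028 0 -0.139 0"

```text
clock: 17.7
eef_pos: [593.3, 162.9, 187.0]
eef_rot: [3.133, 0.208, 1.896]
wrist_force: [-0.1, 0.2, 0.1]
finger_gap: 67.8
finger_force: 0.0
```

```bash
python3 - <<'E'
from h import *
look()
plan([(563.5,-371,195,45)],rot=N)
print(caps(viewer.camera('top'),'blue',60,140),caps(viewer.camera('side'),'blue',60,140))
E
```

```text
t 17.7 tcp [593.3 162.9 187. ] grasp [591.9 166.5 205.4] z [ 0.075 -0.193 -0.978] y [0.947 0.321 0.009] x [-0.313  0.927 -0.207] q [ 0.3   0.46  1.36 -0.22  1.31  0.03] gap 67.8
[[-0.041, -0.017, 0.009, 0.0], [-0.081, -0.033, 0.019, 0.0], [-0.122, -0.05, 0.028, 0.0], [-0.162, -0.067, 0.038, 0.0], [-0.203, -0.083, 0.047, 0.0], [-0.243, -0.1, 0.057, 0.0], [-0.284, -0.117, 0.066, 0.0], [-0.325, -0.133, 0.076, 0.0], [-0.365, -0.15, 0.085, 0.0], [-0.406, -0.167, 0.095, 0.0], [-0.446, -0.183, 0.104, 0.0], [-0.487, -0.2, 0.114, 0.0]]
[[0.0, 0.0, 0.0, 0.0]]
[(628, -306, 628, -307, 120, 24, 190), (566, -564, 564, -562, 73, 118, 1647), (590, 163, 591, 158, 90, 24, 132), (563, -370, 563, -371, 121, 24, 203)] [(587, 165, 587, 166, 88, 25, 201), (591, 395, 591, 395, 88, 24, 260)]
```

move_arm --pt "-0.041 -0.017 0.009 0" --pt "-0.081 -0.033 0.019 0" --pt "-0.122 -0.05 0.028 0" --pt "-0.162 -0.067 0.038 0" --pt "-0.203 -0.083 0.047 0" --pt "-0.243 -0.1 0.057 0" --pt "-0.284 -0.117 0.066 0" --pt "-0.325 -0.133 0.076 0" --pt "-0.365 -0.15 0.085 0" --pt "-0.406 -0.167 0.095 0" --pt "-0.446 -0.183 0.104 0" --pt "-0.487 -0.2 0.114 0"

```text
clock: 19.0
eef_pos: [562.0, -377.1, 168.8]
eef_rot: [-3.141, 0.206, 1.898]
wrist_force: [0.9, 0.4, 0.1]
finger_gap: 67.9
finger_force: 0.0
```

move_arm --pt "0 0 0 0" --pt "0 0 0 0"

```text
clock: 19.2
eef_pos: [561.9, -375.9, 168.5]
eef_rot: [-3.14, 0.206, 1.896]
wrist_force: [0.4, 0.6, -0.7]
finger_gap: 67.9
finger_force: 0.0
```

```bash
python3 - <<'E'
from h import *
look()
plan([(563.5,-370.5,150,40),(563.5,-370.5,83,25)],rot=N)
print(caps(viewer.camera('side'),'blue',100,140),caps(viewer.camera('top'),'blue',100,140))
E
```

```text
t 19.2 tcp [ 561.9 -375.9  168.5] grasp [ 560.7 -372.2  186.9] z [ 0.064 -0.194 -0.979] y [ 0.948  0.32  -0.001] x [-0.313  0.927 -0.204] q [-0.59  0.52  1.31 -0.14  1.15 -0.87] gap 67.9
[[0.008, 0.003, 0.036, 0.0], [0.013, 0.003, 0.058, 0.0], [0.018, 0.003, 0.08, 0.0], [0.022, 0.003, 0.101, 0.0], [0.022, 0.003, 0.101, 0.0]]
[(562, -367, 566, -365, 118, 25, 82), (626, -306, 626, -304, 119, 25, 80)] [(632, -305, 634, -299, 120, 23, 97)]
```

move_arm --pt "0.008 0.003 0.036 0" --pt "0.013 0.003 0.058 0" --pt "0.018 0.003 0.08 0" --pt "0.022 0.003 0.101 0" --pt "0.022 0.003 0.101 0" --pt "0.022 0.003 0.101 0"

```text
clock: 19.9
eef_pos: [565.9, -373.0, 67.6]
eef_rot: [3.141, 0.208, 1.899]
wrist_force: [0.3, -0.9, 0.6]
finger_gap: 68.1
finger_force: 0.0
```

move_arm --pt "0 0 0 0" --pt "0 0 0 0" --pt "0 0 0 0" --pt "0 0 0 0" --jaw 0.04

```text
clock: 20.3
eef_pos: [565.7, -374.0, 68.0]
eef_rot: [3.141, 0.209, 1.898]
wrist_force: [-0.9, 2.4, 6.2]
finger_gap: 49.3
finger_force: 25.0
```

move_arm --pt "-0.002 0 -0.01 0" --pt "-0.006 0 -0.03 0" --pt "-0.012 0 -0.06 0" --pt "-0.018 0 -0.086 0" --pt "-0.024 0 -0.114 0" --pt "-0.024 0 -0.114 0"

```text
clock: 20.9
eef_pos: [566.5, -374.7, 188.7]
eef_rot: [3.137, 0.213, 1.897]
wrist_force: [0.0, -0.4, -0.2]
finger_gap: 49.4
finger_force: 25.0
```

move_arm --pt "0.035 0.006 -0.007 0" --pt "0.07 0.012 -0.015 0" --pt "0.104 0.019 -0.022 0" --pt "0.139 0.025 -0.029 0" --pt "0.174 0.031 -0.037 0" --pt "0.209 0.037 -0.044 0" --pt "0.244 0.044 -0.052 0" --pt "0.278 0.05 -0.059 0"

```text
clock: 21.7
eef_pos: [520.7, -87.2, 183.5]
eef_rot: [-3.141, 0.208, 1.898]
wrist_force: [0.3, 0.4, -0.1]
finger_gap: 49.4
finger_force: 25.0
```

move_arm --pt "0.035 0.006 -0.007 0" --pt "0.07 0.012 -0.015 0" --pt "0.104 0.019 -0.022 0" --pt "0.139 0.025 -0.029 0" --pt "0.174 0.031 -0.037 0" --pt "0.209 0.037 -0.044 0" --pt "0.244 0.044 -0.052 0" --pt "0.244 0.044 -0.052 0" --pt "0.244 0.044 -0.052 0"

```text
clock: 22.6
eef_pos: [482.6, 162.0, 183.9]
eef_rot: [-3.141, 0.208, 1.899]
wrist_force: [-0.2, -0.7, -1.2]
finger_gap: 49.5
finger_force: 25.0
```

```bash
python3 - <<'E'
from h import *
look()
plan([(480,165,90,30),(480,165,57,15)],rot=N)
print(caps(viewer.camera('top'),'blue',60,140))
E
```

```text
t 22.6 tcp [482.6 162.  183.9] grasp [481.3 165.7 202.3] z [ 0.066 -0.196 -0.978] y [ 0.947  0.323 -0.001] x [-0.316  0.926 -0.206] q [ 0.36  0.24  1.66 -0.22  1.25  0.1 ] gap 49.5
[[0.006, 0.0, 0.027, 0.0], [0.012, -0.001, 0.055, 0.0], [0.017, -0.001, 0.082, 0.0], [0.023, -0.001, 0.11, 0.0], [0.025, -0.001, 0.121, 0.0], [0.028, -0.001, 0.131, 0.0], [0.03, -0.001, 0.142, 0.0], [0.03, -0.001, 0.142, 0.0]]
[(628, -306, 628, -306, 120, 24, 196), (566, -564, 565, -563, 73, 119, 1643), (593, 392, 593, 392, 89, 25, 189), (589, 163, 588, 163, 89, 24, 188)]
```

move_arm --pt "0.006 0 0.027 0" --pt "0.012 -0.001 0.055 0" --pt "0.017 -0.001 0.082 0" --pt "0.023 -0.001 0.11 0" --pt "0.025 -0.001 0.121 0" --pt "0.028 -0.001 0.131 0" --pt "0.03 -0.001 0.142 0" --pt "0.03 -0.001 0.142 0" --pt "0.03 -0.001 0.142 0"

```text
clock: 23.55
eef_pos: [482.3, 161.5, 39.7]
eef_rot: [3.141, 0.208, 1.898]
wrist_force: [-0.9, -0.8, -0.5]
finger_gap: 49.4
finger_force: 25.0
```

move_arm --pt "0 0 0 0" --pt "0 0 0 0" --pt "0 0 0 0" --jaw 0.068

```text
clock: 23.85
eef_pos: [482.2, 161.6, 39.7]
eef_rot: [3.141, 0.208, 1.898]
wrist_force: [-0.3, 0.4, 0.2]
finger_gap: 67.2
finger_force: 0.0
```

move_arm --pt "-0.005 0 -0.026 0" --pt "-0.01 0 -0.052 0" --pt "-0.016 0 -0.077 0" --pt "-0.021 0 -0.103 0" --pt "-0.03 0 -0.142 0" --pt "-0.03 0 -0.142 0"

```text
clock: 24.45
eef_pos: [483.7, 162.1, 189.4]
eef_rot: [3.133, 0.208, 1.896]
wrist_force: [0.0, 0.3, -0.1]
finger_gap: 68.3
finger_force: 0.0
```

```bash
python3 - <<'E'
from h import *
look()
plan([(628,-306,195,45)],rot=N)
c=viewer.camera('top')
print(caps(c,'blue',60,140),caps(c,'yellow',60,140),caps(viewer.camera('side'),'blue',60,140))
E
```

```text
t 24.4 tcp [483.7 162.1 189.4] grasp [482.3 165.7 207.8] z [ 0.074 -0.193 -0.978] y [0.947 0.321 0.008] x [-0.313  0.927 -0.206] q [ 0.36  0.23  1.66 -0.22  1.26  0.1 ] gap 68.3
[[-0.044, -0.001, 0.01, 0.0], [-0.087, -0.003, 0.021, 0.0], [-0.131, -0.004, 0.031, 0.0], [-0.175, -0.005, 0.042, 0.0], [-0.218, -0.006, 0.052, 0.0], [-0.262, -0.008, 0.063, 0.0], [-0.306, -0.009, 0.073, 0.0], [-0.349, -0.01, 0.083, 0.0], [-0.393, -0.011, 0.094, 0.0], [-0.437, -0.013, 0.104, 0.0], [-0.48, -0.014, 0.115, 0.0], [-0.48, -0.014, 0.115, 0.0]]
[(628, -306, 628, -307, 120, 24, 196), (565, -564, 565, -564, 73, 119, 1641), (592, 393, 593, 393, 89, 25, 189), (589, 163, 589, 164, 89, 24, 186), (481, 163, 483, 161, 89, 24, 174)] [(621, -206, 621, -207, 120, 24, 196), (527, -271, 527, -270, 120, 25, 205), (455, -186, 455, -186, 120, 24, 209), (415, -271, 415, -270, 120, 24, 218)] [(588, 165, 587, 166, 88, 24, 205), (479, 166, 479, 166, 88, 25, 239), (591, 394, 591, 395, 88, 24, 257)]
```

move_arm --pt "-0.044 -0.001 0.01 0" --pt "-0.087 -0.003 0.021 0" --pt "-0.131 -0.004 0.031 0" --pt "-0.175 -0.005 0.042 0" --pt "-0.218 -0.006 0.052 0" --pt "-0.262 -0.008 0.063 0" --pt "-0.306 -0.009 0.073 0" --pt "-0.349 -0.01 0.083 0" --pt "-0.393 -0.011 0.094 0" --pt "-0.437 -0.013 0.104 0" --pt "-0.48 -0.014 0.115 0" --pt "-0.48 -0.014 0.115 0"

```text
clock: 25.75
eef_pos: [626.4, -314.7, 167.5]
eef_rot: [-3.139, 0.206, 1.894]
wrist_force: [-0.7, 0.9, -0.5]
finger_gap: 68.2
finger_force: 0.0
```

move_arm --pt "0 0 0 0" --pt "0 0 0 0"

```text
clock: 25.95
eef_pos: [627.0, -309.3, 170.0]
eef_rot: [-3.141, 0.207, 1.899]
wrist_force: [-0.8, 0.5, -0.2]
finger_gap: 68.2
finger_force: 0.0
```

```bash
python3 - <<'E'
from h import *
look()
plan([(628,-306.5,150,40),(628,-306.5,83,25)],rot=N)
print(caps(viewer.camera('side'),'blue',100,140),caps(viewer.camera('top'),'blue',100,140))
E
```

```text
t 25.9 tcp [ 627.  -309.3  170. ] grasp [ 625.7 -305.6  188.4] z [ 0.065 -0.195 -0.979] y [ 0.947  0.322 -0.001] x [-0.315  0.927 -0.205] q [-0.45  0.58  1.22 -0.16  1.2  -0.74] gap 68.2
[[0.006, 0.002, 0.038, 0.0], [0.011, 0.002, 0.06, 0.0], [0.016, 0.002, 0.082, 0.0], [0.02, 0.002, 0.103, 0.0], [0.02, 0.002, 0.103, 0.0]]
[(626, -304, 626, -303, 118, 25, 93)] []
```

move_arm --pt "0.006 0.002 0.038 0" --pt "0.011 0.002 0.06 0" --pt "0.016 0.002 0.082 0" --pt "0.02 0.002 0.103 0" --pt "0.02 0.002 0.103 0" --pt "0.02 0.002 0.103 0"

```text
clock: 26.65
eef_pos: [630.0, -310.7, 66.8]
eef_rot: [3.141, 0.208, 1.899]
wrist_force: [0.1, 0.2, 0.3]
finger_gap: 67.7
finger_force: 0.0
```

move_arm --pt "0 0 0 0" --pt "0 0 0 0" --pt "0 0 0 0" --pt "0 0 0 0" --jaw 0.04

```text
clock: 27.05
eef_pos: [630.1, -311.4, 67.1]
eef_rot: [3.14, 0.209, 1.898]
wrist_force: [-1.4, 2.9, 6.4]
finger_gap: 49.3
finger_force: 25.0
```

move_arm --pt "-0.002 0 -0.01 0" --pt "-0.006 0 -0.03 0" --pt "-0.012 0 -0.06 0" --pt "-0.018 0 -0.086 0" --pt "-0.024 0 -0.114 0" --pt "-0.024 0 -0.114 0"

```text
clock: 27.65
eef_pos: [630.8, -311.9, 187.7]
eef_rot: [3.136, 0.213, 1.897]
wrist_force: [0.5, -0.1, -1.4]
finger_gap: 49.9
finger_force: 25.0
```

move_arm --pt "0.034 0.009 -0.007 0" --pt "0.068 0.018 -0.014 0" --pt "0.102 0.027 -0.022 0" --pt "0.136 0.037 -0.029 0" --pt "0.17 0.046 -0.036 0" --pt "0.204 0.055 -0.043 0" --pt "0.238 0.064 -0.05 0" --pt "0.272 0.073 -0.058 0"

```text
clock: 28.45
eef_pos: [608.7, -23.0, 182.3]
eef_rot: [-3.14, 0.207, 1.898]
wrist_force: [0.0, 0.2, -1.6]
finger_gap: 49.7
finger_force: 25.0
```

move_arm --pt "0.034 0.009 -0.007 0" --pt "0.068 0.018 -0.014 0" --pt "0.102 0.027 -0.022 0" --pt "0.136 0.037 -0.029 0" --pt "0.17 0.046 -0.036 0" --pt "0.204 0.055 -0.043 0" --pt "0.237 0.064 -0.05 0" --pt "0.237 0.064 -0.05 0" --pt "0.237 0.064 -0.05 0"

```text
clock: 29.35
eef_pos: [591.8, 225.8, 182.3]
eef_rot: [-3.14, 0.208, 1.899]
wrist_force: [0.5, -0.4, -0.8]
finger_gap: 49.7
finger_force: 25.0
```

```bash
python3 - <<'E'
from h import *
look()
plan([(590,230,90,30),(590,230,57,15)],rot=N)
print(caps(viewer.camera('top'),'blue',60,140))
E
```

```text
t 29.4 tcp [591.8 225.8 182.3] grasp [590.6 229.5 200.6] z [ 0.065 -0.196 -0.978] y [ 0.947  0.322 -0.001] x [-0.316  0.926 -0.207] q [ 0.39  0.52  1.28 -0.21  1.36  0.11] gap 49.7
[[0.006, 0.0, 0.027, 0.0], [0.012, 0.0, 0.054, 0.0], [0.018, 0.0, 0.081, 0.0], [0.024, 0.0, 0.108, 0.0], [0.026, 0.0, 0.119, 0.0], [0.028, 0.0, 0.13, 0.0], [0.03, 0.0, 0.14, 0.0], [0.03, 0.0, 0.14, 0.0]]
[(565, -564, 565, -564, 73, 120, 1641), (562, 165, 561, 166, 89, 24, 192), (481, 163, 481, 163, 89, 25, 204)]
```

move_arm --pt "0.006 0 0.027 0" --pt "0.012 0 0.054 0" --pt "0.018 0 0.081 0" --pt "0.024 0 0.108 0" --pt "0.026 0 0.119 0" --pt "0.028 0 0.13 0" --pt "0.03 0 0.14 0" --pt "0.03 0 0.14 0" --pt "0.03 0 0.14 0"

```text
clock: 30.3
eef_pos: [592.4, 226.0, 40.6]
eef_rot: [3.141, 0.208, 1.898]
wrist_force: [1.2, -0.4, -1.5]
finger_gap: 49.9
finger_force: 25.0
```

move_arm --pt "0 0 0 0" --pt "0 0 0 0" --pt "0 0 0 0" --jaw 0.068

```text
clock: 30.6
eef_pos: [592.3, 226.1, 40.5]
eef_rot: [3.141, 0.208, 1.898]
wrist_force: [0.1, 0.1, -0.9]
finger_gap: 67.4
finger_force: 0.0
```

move_arm --pt "-0.005 0 -0.026 0" --pt "-0.01 0 -0.052 0" --pt "-0.016 0 -0.077 0" --pt "-0.021 0 -0.103 0" --pt "-0.03 0 -0.142 0" --pt "-0.04 0 -0.18 0" --pt "-0.04 0 -0.18 0"

```text
clock: 31.3
eef_pos: [594.3, 224.5, 230.7]
eef_rot: [3.132, 0.207, 1.896]
wrist_force: [-0.2, -0.5, 0.7]
finger_gap: 68.0
finger_force: 0.0
```

```bash
python3 - <<'E'
from h import *
look()
c=viewer.camera('top');cv2.imwrite('pics/top1.png',c['frame'])
s=viewer.camera('side')
print(caps(c,'blue',60,140),caps(s,'blue',60,140))
for n,c in (('top',c),('side',s)):
    P=pts(c);z=P[...,2]
    m=(P[...,0]>570)&(P[...,0]<760)&(P[...,1]>-90)&(P[...,1]<95)&(z>34)&(z<56)
    nn,l,st,ce=cv2.connectedComponentsWithStats(m.astype(np.uint8)); i=1+np.argmax(st[1:,4]); q=P[l==i]
    print(n,cv2.minAreaRect(q[:,:2].astype(np.float32)),np.median(q[:,2]))
    m=(P[...,0]>480)&(P[...,0]<640)&(P[...,1]>255)&(P[...,1]<360)&(z>80)&(z<100); q=P[m]; print('tumbler',cv2.minEnclosingCircle(q[:,:2].astype(np.float32)),len(q))
E
```

```text
t 31.3 tcp [594.3 224.5 230.7] grasp [592.9 228.1 249.1] z [ 0.075 -0.192 -0.979] y [0.947 0.321 0.009] x [-0.312  0.927 -0.206] q [ 0.39  0.49  1.22 -0.21  1.44  0.09] gap 68.0
[(565, -564, 565, -563, 73, 118, 1640), (590, 230, 590, 228, 90, 25, 174), (561, 166, 561, 166, 89, 25, 192), (481, 163, 480, 162, 89, 25, 203)] [(560, 167, 558, 169, 87, 26, 224), (589, 231, 588, 232, 88, 25, 217), (479, 165, 479, 166, 88, 25, 241), (591, 395, 591, 395, 88, 24, 263)]
top ((656.4476928710938, 7.220848083496094), (153.57162475585938, 129.9910125732422), 6.375336647033691) 45.52559214913049
tumbler ((548.06591796875, 282.54742431640625), 18.713254928588867) 25
side ((652.959228515625, 8.7596435546875), (152.9538116455078, 134.20762634277344), 6.294429779052734) 43.84727867080824
tumbler ((565.58935546875, 299.2542724609375), 51.25837707519531) 239
```

View pics/top1.png

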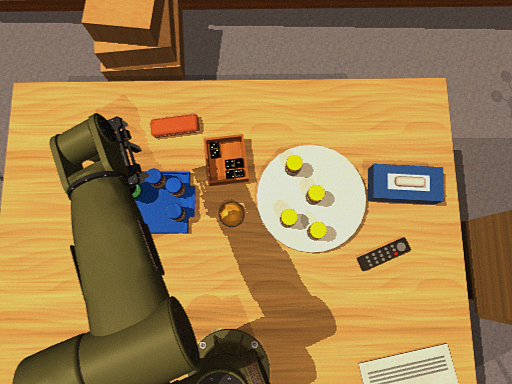

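The view shows the four yellow bottles still on the turntable. Three blue bottles are visible in the tray at about (157,178), (175,187) and (177,210); the arm hides the fourth here, but the side camera measured all four. Next I move to the reach limit to tilt the tool.

```bash
python3 - <<'E'
from h import *
plan([(607,457,275,45)],rot=N,tcp=True)
R=Rm(N)
for t in(.0,.15,.3):
    # rotate R radially outward by t about axis perpendicular to az 37deg
    b=np.deg2rad(37);ax=np.array([-np.sin(b),np.cos(b),0]); R2=Ro.from_rotvec(-ax*t).as_matrix()@R
    print(R2[:,2].round(3),(R2.T@np.array([np.cos(b),np.sin(b),.25])*.5).round(2))
E
```

```text
[[0.033, 0.015, -0.016, 0.0], [0.067, 0.029, -0.031, 0.0], [0.1, 0.044, -0.047, 0.0], [0.134, 0.059, -0.062, 0.0], [0.167, 0.074, -0.078, 0.0], [0.201, 0.088, -0.094, 0.0], [0.201, 0.088, -0.094, 0.0]]
[ 0.067 -0.196 -0.978] [ 0.13  0.47 -0.15]
[ 0.184 -0.108 -0.977] [ 0.15  0.49 -0.08]
[ 0.3   -0.02  -0.954] [ 0.16  0.49 -0.01]
```

move_arm --pt "0.033 0.015 -0.016 0" --pt "0.067 0.029 -0.031 0" --pt "0.1 0.044 -0.047 0" --pt "0.134 0.059 -0.062 0" --pt "0.167 0.074 -0.078 0" --pt "0.201 0.088 -0.094 0" --pt "0.201 0.088 -0.094 0"

```text
clock: 32.1
eef_pos: [605.6, 460.9, 271.6]
eef_rot: [-3.139, 0.208, 1.902]
wrist_force: [0.0, 0.2, -0.5]
finger_gap: 68.2
finger_force: 0.0
```

move_arm --pt "0.13 0.47 -0.15 0" --pt "0.13 0.47 -0.15 0" --pt "0.13 0.47 -0.15 0"

```text
clock: 32.4
eef_pos: [637.5, 472.9, 264.0]
eef_rot: [3.117, 0.201, 1.899]
wrist_force: [0.8, -0.2, -1.3]
finger_gap: 67.9
finger_force: 0.0
```

move_arm --pt "0.13 0.47 -0.15 0"

```text
clock: 32.5
eef_pos: [645.5, 476.6, 264.0]
eef_rot: [3.086, 0.191, 1.898]
wrist_force: [0.4, -0.7, 0.8]
finger_gap: 68.0
finger_force: 0.0
```

move_arm --pt "0.13 0.47 -0.15 0"

```text
clock: 32.6
eef_pos: [653.0, 480.6, 264.7]
eef_rot: [3.056, 0.182, 1.898]
wrist_force: [-0.3, 0.3, 1.4]
finger_gap: 68.1
finger_force: 0.0
```

move_arm --pt "0.13 0.47 -0.15 0"

```text
clock: 32.7
eef_pos: [659.8, 484.6, 265.9]
eef_rot: [3.028, 0.174, 1.899]
wrist_force: [-0.1, 0.4, -1.7]
finger_gap: 68.3
finger_force: 0.0
```

```bash
python3 - <<'E'
from h import *
look()
E
```

```text
t 32.7 tcp [659.8 484.6 265.9] grasp [656.8 487.  284.3] z [ 0.163 -0.126 -0.979] y [0.934 0.339 0.112] x [-0.318  0.932 -0.173] q [ 0.65  1.03  0.24 -0.21  1.81  0.26] gap 68.3
```

move_arm --pt "0.15 0.49 -0.08 0"

```text
clock: 32.8
eef_pos: [668.1, 490.1, 262.6]
eef_rot: [2.999, 0.165, 1.9]
wrist_force: [-0.7, -0.2, 0.6]
finger_gap: 67.8
finger_force: 0.0
```

move_arm --pt "0.15 0.49 -0.07 0"

```text
clock: 32.9
eef_pos: [676.2, 495.3, 257.7]
eef_rot: [2.972, 0.157, 1.902]
wrist_force: [-0.3, 0.4, 0.0]
finger_gap: 68.0
finger_force: 0.0
```

move_arm --pt "0.15 0.49 -0.05 0"

```text
clock: 33.0
eef_pos: [684.4, 500.6, 253.4]
eef_rot: [2.945, 0.149, 1.903]
wrist_force: [-0.3, 0.5, -0.3]
finger_gap: 68.7
finger_force: 0.0
```

move_arm --pt "0.15 0.49 -0.03 0"

```text
clock: 33.1
eef_pos: [692.7, 505.9, 249.1]
eef_rot: [2.917, 0.141, 1.905]
wrist_force: [-0.2, -0.1, -0.1]
finger_gap: 67.9
finger_force: 0.0
```

move_arm --pt "0.16 0.49 -0.01 0"

```text
clock: 33.2
eef_pos: [700.6, 511.8, 244.5]
eef_rot: [2.89, 0.133, 1.907]
wrist_force: [0.7, -0.4, -0.2]
finger_gap: 67.6
finger_force: 0.0
```

move_arm --pt "0.16 0.49 0 0"

```text
clock: 33.3
eef_pos: [708.2, 517.8, 240.4]
eef_rot: [2.862, 0.124, 1.909]
wrist_force: [0.3, 0.5, -0.1]
finger_gap: 67.8
finger_force: 0.0
```

move_arm --pt "0.16 0.49 0.02 0"

```text
clock: 33.4
eef_pos: [715.9, 523.7, 236.5]
eef_rot: [2.834, 0.116, 1.912]
wrist_force: [0.5, 0.6, -0.1]
finger_gap: 68.0
finger_force: 0.0
```

move_arm --pt "0.16 0.49 0.04 0"

```text
clock: 33.5
eef_pos: [723.7, 529.6, 232.4]
eef_rot: [2.806, 0.108, 1.915]
wrist_force: [-0.2, 0.3, 0.3]
finger_gap: 67.4
finger_force: 0.0
```

move_arm --pt "0.16 0.49 0.06 0"

```text
clock: 33.6
eef_pos: [731.5, 535.3, 228.2]
eef_rot: [2.779, 0.1, 1.918]
wrist_force: [-0.4, 0.3, -0.2]
finger_gap: 68.0
finger_force: 0.0
```

```bash
python3 - <<'E'
from h import *
look()
R=Rm(manip.read_state()['eef_rot'])
for t in(.0,.15,.3):
    b=np.deg2rad(37);ax=np.array([-np.sin(b),np.cos(b),0]); R2=Ro.from_rotvec(-ax*t).as_matrix()@R
    print(R2[:,2].round(3),(R2.T@np.array([np.cos(b),np.sin(b),.25])*.5).round(2),(R2.T@np.array([np.cos(b),np.sin(b),.8])*.5).round(2))
E
```

```text
t 33.6 tcp [731.5 535.3 228.2] grasp [724.7 534.7 245.7] z [ 0.366  0.033 -0.93 ] y [0.867 0.351 0.353] x [-0.338  0.936 -0.1  ] q [ 0.65  1.1   0.24 -0.2   1.49  0.27] gap 68.0
[ 0.366  0.033 -0.93 ] [0.13 0.5  0.04] [ 0.11  0.59 -0.22]
[ 0.474  0.115 -0.873] [0.15 0.48 0.11] [ 0.13  0.61 -0.13]
[ 0.574  0.19  -0.796] [0.15 0.46 0.19] [ 0.15  0.62 -0.03]
```

move_arm --pt "0.13 0.54 -0.08 0"

```text
clock: 33.7
eef_pos: [736.1, 537.5, 235.0]
eef_rot: [2.755, 0.093, 1.921]
wrist_force: [-1.2, 0.0, -1.2]
finger_gap: 68.0
finger_force: 0.0
```

move_arm --pt "0.13 0.54 -0.06 0"

```text
clock: 33.8
eef_pos: [741.3, 539.9, 247.6]
eef_rot: [2.723, 0.084, 1.924]
wrist_force: [0.5, 0.8, 0.6]
finger_gap: 67.6
finger_force: 0.0
```

move_arm --pt "0.13 0.54 -0.05 0"

```text
clock: 33.9
eef_pos: [746.2, 542.4, 257.9]
eef_rot: [2.694, 0.076, 1.928]
wrist_force: [-0.2, -1.0, -0.2]
finger_gap: 68.2
finger_force: 0.0
```

move_arm --pt "0.13 0.54 -0.03 0"

```text
clock: 34.0
eef_pos: [751.0, 545.0, 266.4]
eef_rot: [2.666, 0.069, 1.931]
wrist_force: [0.7, -0.3, 0.5]
finger_gap: 68.1
finger_force: 0.0
```

move_arm --pt "0.14 0.54 -0.02 0"

```text
clock: 34.1
eef_pos: [755.2, 548.2, 274.4]
eef_rot: [2.639, 0.062, 1.935]
wrist_force: [0.1, -0.1, -0.5]
finger_gap: 68.1
finger_force: 0.0
```

move_arm --pt "0.14 0.54 0 0"

```text
clock: 34.2
eef_pos: [759.4, 551.6, 282.2]
eef_rot: [2.611, 0.055, 1.939]
wrist_force: [0.6, -0.8, 0.6]
finger_gap: 67.6
finger_force: 0.0
```

move_arm --pt "0.14 0.54 0.02 0"

```text
clock: 34.3
eef_pos: [763.9, 555.0, 289.6]
eef_rot: [2.584, 0.048, 1.944]
wrist_force: [-0.6, 0.1, -0.4]
finger_gap: 68.0
finger_force: 0.0
```

move_arm --pt "0.14 0.54 0.04 0"

```text
clock: 34.4
eef_pos: [768.3, 558.4, 296.6]
eef_rot: [2.556, 0.042, 1.948]
wrist_force: [0.4, -1.0, -0.2]
finger_gap: 68.0
finger_force: 0.0
```

move_arm --pt "0.15 0.54 0.06 0"

```text
clock: 34.5
eef_pos: [772.5, 562.3, 303.2]
eef_rot: [2.528, 0.035, 1.952]
wrist_force: [-0.1, 0.3, 0.7]
finger_gap: 68.2
finger_force: 0.0
```

move_arm --pt "0.15 0.54 0.07 0"

```text
clock: 34.6
eef_pos: [776.4, 566.4, 310.0]
eef_rot: [2.501, 0.029, 1.957]
wrist_force: [-0.2, 0.5, 0.1]
finger_gap: 67.9
finger_force: 0.0
```

```bash
python3 - <<'E'
from h import *
look()
R=Rm(manip.read_state()['eef_rot'])
for t in(.0,.15,.3):
    b=np.deg2rad(37);ax=np.array([-np.sin(b),np.cos(b),0]); R2=Ro.from_rotvec(-ax*t).as_matrix()@R
    print(R2[:,2].round(3),(R2.T@np.array([np.cos(b),np.sin(b),.5])*.5).round(2),(R2.T@np.array([np.cos(b),np.sin(b),1])*.5).round(2))
E
```

```text
t 34.6 tcp [776.4 566.4 310. ] grasp [765.8 562.5 325.1] z [ 0.562  0.204 -0.801] y [0.736 0.318 0.598] x [-0.377  0.926 -0.029] q [ 0.64  1.04  0.24 -0.18  1.25  0.25] gap 67.9
[ 0.562  0.204 -0.801] [0.12 0.54 0.09] [ 0.11  0.69 -0.11]
[ 0.653  0.272 -0.707] [0.13 0.52 0.17] [ 0.13  0.69 -0.01]
[ 0.731  0.331 -0.596] [0.14 0.48 0.24] [0.15 0.68 0.09]
```

move_arm --pt "0.12 0.65 -0.05 0"

```text
clock: 34.7
eef_pos: [777.7, 566.1, 325.0]
eef_rot: [2.478, 0.023, 1.962]
wrist_force: [-0.5, -0.4, -0.9]
finger_gap: 68.2
finger_force: 0.0
```

move_arm --pt "0.12 0.65 -0.03 0"

```text
clock: 34.8
eef_pos: [779.4, 565.4, 344.8]
eef_rot: [2.448, 0.017, 1.966]
wrist_force: [0.4, -0.5, 0.4]
finger_gap: 67.8
finger_force: 0.0
```

move_arm --pt "0.12 0.65 -0.01 0"

```text
clock: 34.9
eef_pos: [781.1, 564.9, 361.9]
eef_rot: [2.419, 0.011, 1.971]
wrist_force: [0.5, -0.9, 0.2]
finger_gap: 68.5
finger_force: 0.0
```

move_arm --pt "0.13 0.65 0.01 0"

```text
clock: 35.0
eef_pos: [782.4, 565.3, 376.8]
eef_rot: [2.393, 0.006, 1.975]
wrist_force: [0.2, 0.1, -0.1]
finger_gap: 68.1
finger_force: 0.0
```

move_arm --pt "0.13 0.65 0.03 0"

```text
clock: 35.1
eef_pos: [783.7, 565.9, 390.5]
eef_rot: [2.367, 0.001, 1.98]
wrist_force: [-0.1, -0.0, 0.5]
finger_gap: 67.6
finger_force: 0.0
```

move_arm --pt "0.13 0.65 0.05 0"

```text
clock: 35.2
eef_pos: [785.1, 566.5, 403.8]
eef_rot: [2.34, -0.004, 1.985]
wrist_force: [0.2, 0.3, 0.1]
finger_gap: 67.9
finger_force: 0.0
```

move_arm --pt "0.14 0.65 0.07 0"

```text
clock: 35.3
eef_pos: [786.2, 567.7, 416.7]
eef_rot: [2.314, -0.008, 1.99]
wrist_force: [0.7, 1.5, -1.1]
finger_gap: 67.9
finger_force: 0.0
```

move_arm --pt "0.14 0.65 0.09 0"

```text
clock: 35.4
eef_pos: [787.2, 569.0, 429.1]
eef_rot: [2.287, -0.013, 1.995]
wrist_force: [-0.4, -0.7, 0.7]
finger_gap: 68.0
finger_force: 0.0
```

move_arm --pt "0.15 0.65 0.11 0"

```text
clock: 35.5
eef_pos: [787.9, 570.8, 441.1]
eef_rot: [2.26, -0.017, 2.0]
wrist_force: [-0.4, 0.7, -0.4]
finger_gap: 68.2
finger_force: 0.0
```

move_arm --pt "0.15 0.65 0.12 0"

```text
clock: 35.6
eef_pos: [788.3, 572.7, 453.0]
eef_rot: [2.234, -0.021, 2.006]
wrist_force: [-0.6, -0.3, 0.1]
finger_gap: 67.8
finger_force: 0.0
```

```bash
python3 - <<'E'
from h import *
look()
R=Rm(manip.read_state()['eef_rot'])
for t in(.0,.15,.3):
    b=np.deg2rad(37);ax=np.array([-np.sin(b),np.cos(b),0]); R2=Ro.from_rotvec(-ax*t).as_matrix()@R
    print(R2[:,2].round(3),(R2.T@np.array([np.cos(b),np.sin(b),.5])*.5).round(2),(R2.T@np.array([np.cos(b),np.sin(b),1])*.5).round(2))
E
```

```text
t 35.6 tcp [788.3 572.7 453. ] grasp [774.9 566.2 464.6] z [ 0.709  0.344 -0.615] y [0.565 0.244 0.788] x [-0.421  0.907  0.021] q [ 0.63  0.92  0.24 -0.16  1.09  0.21] gap 67.8
[ 0.709  0.344 -0.615] [0.11 0.5  0.23] [0.12 0.69 0.08]
[ 0.776  0.394 -0.493] [0.11 0.45 0.31] [0.13 0.67 0.18]
[ 0.827  0.433 -0.359] [0.12 0.4  0.37] [0.14 0.63 0.28]
```

move_arm --pt "0.12 0.69 0.08 0"

```text
clock: 35.7
eef_pos: [787.9, 571.8, 468.0]
eef_rot: [2.209, -0.025, 2.011]
wrist_force: [-0.9, 0.4, 0.2]
finger_gap: 68.1
finger_force: 0.0
```

move_arm --pt "0.12 0.69 0.1 0"

```text
clock: 35.8
eef_pos: [787.6, 570.3, 484.7]
eef_rot: [2.181, -0.029, 2.016]
wrist_force: [0.6, 0.1, 0.3]
finger_gap: 68.1
finger_force: 0.0
```

move_arm --pt "0.12 0.68 0.12 0"

```text
clock: 35.9
eef_pos: [787.3, 569.3, 499.8]
eef_rot: [2.155, -0.032, 2.021]
wrist_force: [0.5, 0.5, 0.3]
finger_gap: 68.0
finger_force: 0.0
```

move_arm --pt "0.13 0.68 0.14 0"

```text
clock: 36.0
eef_pos: [786.8, 569.0, 513.5]
eef_rot: [2.129, -0.036, 2.026]
wrist_force: [0.8, 0.2, -0.6]
finger_gap: 68.2
finger_force: 0.0
```

move_arm --pt "0.13 0.68 0.16 0"

```text
clock: 36.1
eef_pos: [786.2, 569.0, 526.6]
eef_rot: [2.103, -0.039, 2.031]
wrist_force: [-0.6, 0.3, 0.0]
finger_gap: 68.1
finger_force: 0.0
```

move_arm --pt "0.13 0.67 0.18 0"

```text
clock: 36.2
eef_pos: [785.7, 569.2, 539.2]
eef_rot: [2.078, -0.042, 2.036]
wrist_force: [0.3, 0.5, -0.0]
finger_gap: 67.9
finger_force: 0.0
```

move_arm --pt "0.13 0.66 0.2 0"

```text
clock: 36.3
eef_pos: [785.3, 569.5, 551.2]
eef_rot: [2.052, -0.044, 2.041]
wrist_force: [0.1, 0.2, 0.6]
finger_gap: 68.1
finger_force: 0.0
```

move_arm --pt "0.14 0.65 0.22 0"

```text
clock: 36.4
eef_pos: [784.5, 570.4, 562.6]
eef_rot: [2.026, -0.047, 2.046]
wrist_force: [-0.4, -0.1, 1.4]
finger_gap: 67.7
finger_force: 0.0
```

move_arm --pt "0.14 0.65 0.24 0"

```text
clock: 36.5
eef_pos: [783.7, 571.5, 573.7]
eef_rot: [2.001, -0.049, 2.052]
wrist_force: [-0.5, 0.8, 0.8]
finger_gap: 68.0
finger_force: 0.0
```

move_arm --pt "0.14 0.64 0.26 0"

```text
clock: 36.6
eef_pos: [783.0, 572.7, 584.2]
eef_rot: [1.976, -0.052, 2.057]
wrist_force: [0.9, 0.3, 0.1]
finger_gap: 67.8
finger_force: 0.0
```

```bash
python3 - <<'E'
from h import *
look()
s=manip.read_state();R=Rm(s['eef_rot']);z=R[:,2]
hz=np.cross([0,0,1.],z);hz/=np.linalg.norm(hz)
for h in(hz,-hz):
    l=R.T@h; print('turn to make y =',h.round(3),np.arctan2(-l[0],l[1]))
E
```

```text
t 36.6 tcp [783.  572.7 584.2] grasp [767.9 564.2 591.6] z [ 0.803  0.447 -0.393] y [0.37  0.142 0.918] x [-0.466  0.883  0.052] q [ 0.62  0.83  0.24 -0.13  0.92  0.18] gap 67.8
turn to make y = [-0.487  0.874  0.   ] -1.6270833806954093
turn to make y = [ 0.487 -0.874 -0.   ] 1.5145092728943839
```

```bash
cat > fk.py <<'E'
import numpy as np
from scipy.optimize import least_squares
from scipy.spatial.transform import Rotation as Ro
def fk(q,p):
    d,A,B,L,o,e,y0=p
    Rz=lambda t:Ro.from_rotvec([0,0,t]); Ry=lambda t:Ro.from_rotvec([0,t,0])
    R=Rz(q[0]); x=np.array([0,0,d])+R.apply([o,y0,0])
    R=R*Ry(q[1]); x=x+R.apply([0,0,A])
    R=R*Ry(q[2]); x=x+R.apply([e,0,B])
    R=R*Rz(q[3])*Ry(q[4])*Rz(q[5]); x=x+R.apply([0,0,L])
    return x,R
D=[([-1.3096,.30042,1.52154,0,1.32069,-.0666],(177,-520.5,204.9)),
([-1.28692932,1.14244002,0.23542475,0.00215678,1.71475611,-0.04358277],(272.67,-801.88,172.75)),
([-1.28833526,1.05476001,0.23458222,0.00385857,1.76791832,-0.04441356],(268.31,-789.51,245.85)),
([-.66,.32,1.57,-.13,1.08,-.94],(471.3,-359.6,182)),([.61,.74,.95,-.2,1.52,.3],(592.6,391.1,176.8)),
([-.28,.29,1.62,-.19,1.12,-.53],(537.6,-163.2,173.4)),([.36,.24,1.66,-.22,1.25,.1],(482.6,162,183.9)),
([.65,1.1,.24,-.2,1.49,.27],(731.5,535.3,228.2)),([.63,.92,.24,-.16,1.09,.21],(788.3,572.7,453)),([.62,.83,.24,-.13,.92,.18],(783,572.7,584.2))]
p=least_squares(lambda p:np.concatenate([fk(q,p)[0]-x for q,x in D]),[300,415,440,250,0,0,0]).x
lo=np.array([-3.03,-.79,.23,-1.04,0,-2.55]);hi=np.array([3.03,2.21,2.52,4.18,3.07,2.55])
def ik(x,R,q0):
    f=lambda q:np.concatenate([(fk(q,p)[0]-x)/100,(fk(q,p)[1].inv()*R).as_rotvec()])
    r=least_squares(f,np.clip(q0,lo+.001,hi-.001),bounds=(lo,hi)); e=f(r.x)
    return r.x,np.linalg.norm(e[:3])*100,np.linalg.norm(e[3:])
E
python3 - <<'E'
from fk import *
from h import manip,Rm
print(p.round(1),[round(float(np.linalg.norm(fk(q,p)[0]-x)),1) for q,x in D])
s=manip.read_state(); R0=Rm(s['eef_rot']);print((fk(s['joints'],p)[1].as_matrix()-R0).round(3).tolist())
K=fk(s['joints'],p)[1].inv()*Ro.from_matrix(R0); K0=K.as_matrix().round(2);print(K0.tolist())
q0=s['joints']; z=R0[:,2]
for turn in(-1.627,1.5145):
  R1=R0@Ro.from_rotvec([0,0,turn]).as_matrix()
  for nm,g in dict(pre=(480,270,110),tum=(557.5,311.5,52),tumhi=(557.5,311.5,200),box=(620,0,200),box2=(600,30,220)).items():
    for tt in(0,np.pi,-np.pi):
      if tt and 'box' not in nm: continue
      R=Ro.from_matrix(R1@Ro.from_rotvec([0,0,tt]).as_matrix())*K.inv()
      x=np.array(g)+18.8*z
      q,e,f=ik(x,R,np.array([np.arctan2(g[1],g[0]),.3,1.6,-.1,.3,q0[5]+turn+tt]))
      print(round(turn,2),nm,round(tt,2),q.round(2),round(e,1),round(f,3))
E
```

```text
[214.1 430.2 455.  272.7 -10.9  35.   37.1] [0.7, 1.1, 1.6, 2.6, 2.2, 1.9, 2.1, 3.4, 3.0, 2.7]
[[0.096, -0.837, 0.0], [-1.025, 0.741, -0.0], [-0.97, -0.866, -0.0]]
[[0.0, -1.0, -0.0], [1.0, 0.0, 0.0], [-0.0, -0.0, 1.0]]
-1.63 pre 0 [ 0.45  0.18  2.15  0.73  0.   -2.33] 6.1 0.363
-1.63 tum 0 [ 0.45  0.46  1.92  0.64  0.   -2.24] 6.0 0.405
-1.63 tumhi 0 [ 0.45  0.2   1.97  0.36  0.   -1.96] 3.1 0.202
-1.63 box 0 [-0.14  0.17  1.91  0.71  0.37 -2.55] 6.4 0.458
-1.63 box 3.14 [-0.35  0.29  2.    1.71  0.78 -0.63] 0.0 0.0
-1.63 box -3.14 [-0.02  0.15  2.02 -1.04  0.   -2.55] 17.5 1.456
-1.63 box2 0 [-0.09  0.09  1.96  0.73  0.35 -2.55] 6.0 0.414
-1.63 box2 3.14 [-0.3   0.2   2.06  1.72  0.74 -0.59] 0.0 0.0
-1.63 box2 -3.14 [ 0.03  0.08  2.06 -1.04  0.   -2.55] 16.9 1.415
1.51 pre 0 [ 0.4   0.31  2.31  2.98  0.66 -1.48] 0.0 0.0
1.51 tum 0 [0.45 0.46 1.92 0.21 0.   1.33] 6.0 0.405
1.51 tumhi 0 [0.45 0.2  1.97 0.28 0.   1.27] 3.1 0.202
1.51 box 0 [-0.35  0.29  2.    1.71  0.78 -0.63] 0.0 0.0
1.51 box 3.14 [-0.35  0.29  2.    1.71  0.78  2.51] 0.0 0.0
1.51 box -3.14 [-0.14  0.17  1.91  0.71  0.37 -2.55] 6.4 0.458
1.51 box2 0 [-0.3   0.2   2.06  1.72  0.74 -0.59] 0.0 0.0
1.51 box2 3.14 [-0.3   0.2   2.06  1.72  0.74  2.55] 0.0 0.001
1.51 box2 -3.14 [-0.09  0.09  1.96  0.73  0.35 -2.55] 6.0 0.414
```

```bash
cat > path.py <<'E'
from fk import *
from h import manip,Rm,np
def sim(wps,q,Rt,K,show=True,step=25):
    """wps: (name,grasp xyz,turn) ; R target = Rt*Rz(turn)"""
    x=fk(q,p)[0]; t0=0
    for nm,g,t1 in wps:
        z=(Rt@np.array([0,0,1])); x1=np.array(g,float)+18.8*z; n=int(max(np.linalg.norm(x1-x)/step,abs(t1-t0)/.14))+1; me=0;mf=0;mj=0
        for i in range(1,n+1):
            R=Ro.from_matrix(Rt@Ro.from_rotvec([0,0,t0+(t1-t0)*i/n]).as_matrix())*K.inv()
            qn,e,f=ik(x+(x1-x)*i/n,R,q); me=max(me,e);mf=max(mf,f);mj=max(mj,np.abs(qn-q).max()); q=qn
        x,t0=x1,t1; print(nm,q.round(2),'poserr',round(me,1),'roterr',round(mf,3),'maxstep',round(mj,2),'rows',n)
    return q
E
python3 - <<'E'
from path import *
s=manip.read_state(); R0=Rm(s['eef_rot']); q=s['joints']
K=Ro.from_matrix([[0,-1,0],[1,0,0],[0,0,1.]])
tum=np.array((557.5,311.5,52)); z=R0[:,2]
T=1.5145
print('A')
sim([('turn',(650,450,500),T),('b',(620,150,400),T),('box',(600,0,300),T),('c',(520,150,250),T),('d',tum-110*z+[0,0,60],T),('e',tum-110*z,T),('tum',tum,T),('up',tum+[0,0,160],T),('box',(600,20,240),T),('dump',(600,20,240),T+3.1),('un',(600,20,240),T)],q,R0,K)
print('B')
sim([('b',(620,150,400),0),('box',(600,0,300),0),('boxturn',(600,0,300),T),('c',(520,150,250),T),('d',tum-110*z+[0,0,60],T),('e',tum-110*z,T),('tum',tum,T)],q,R0,K)
E
```

```text
A
turn [ 0.58  0.27  1.29 -0.16  0.42  1.75] poserr 0.0 roterr 0.0 maxstep 0.19 rows 11
b [-0.   -0.01  1.83  1.18  0.51  0.23] poserr 0.0 roterr 0.0 maxstep 0.15 rows 13
box [-0.37  0.08  1.97  1.47  0.79 -0.29] poserr 0.0 roterr 0.0 maxstep 0.09 rows 8
c [-0.   -0.05  2.25  1.89  0.49 -0.58] poserr 0.0 roterr 0.0 maxstep 0.09 rows 8
d [ 0.39  0.15  2.34  2.92  0.53 -1.43] poserr 0.0 roterr 0.0 maxstep 0.16 rows 7
e [ 0.39  0.34  2.34  2.97  0.72 -1.49] poserr 0.0 roterr 0.0 maxstep 0.06 rows 3
tum [ 0.42  0.59  2.08  3.01  0.69 -1.51] poserr 0.0 roterr 0.0 maxstep 0.05 rows 5
up [ 0.42  0.21  2.06  2.87  0.31 -1.35] poserr 0.0 roterr 0.0 maxstep 0.06 rows 7
box [-0.32  0.17  2.04  1.65  0.75 -0.51] poserr 0.0 roterr 0.0 maxstep 0.17 rows 12
dump [-0.32  0.17  2.05  1.68  0.75  2.55] poserr 0.3 roterr 0.017 maxstep 0.13 rows 23
un [-0.32  0.17  2.04  1.65  0.75 -0.51] poserr 0.0 roterr 0.0 maxstep 0.13 rows 23
B
b [-0.   -0.01  1.83  1.18  0.51 -1.29] poserr 0.0 roterr 0.0 maxstep 0.22 rows 20
box [-0.37  0.08  1.97  1.47  0.79 -1.81] poserr 0.0 roterr 0.0 maxstep 0.09 rows 8
boxturn [-0.37  0.08  1.97  1.47  0.79 -0.29] poserr 0.0 roterr 0.0 maxstep 0.14 rows 11
c [-0.   -0.05  2.25  1.89  0.49 -0.58] poserr 0.0 roterr 0.0 maxstep 0.09 rows 8
d [ 0.39  0.15  2.34  2.92  0.53 -1.43] poserr 0.0 roterr 0.0 maxstep 0.16 rows 7
e [ 0.39  0.34  2.34  2.97  0.72 -1.49] poserr 0.0 roterr 0.0 maxstep 0.06 rows 3
tum [ 0.42  0.59  2.08  3.01  0.69 -1.51] poserr 0.0 roterr 0.0 maxstep 0.05 rows 5
```

```bash
python3 - <<'E'
from path import *
from h import plan
s=manip.read_state(); R0=Rm(s['eef_rot']); q=s['joints']
K=Ro.from_matrix([[0,-1,0],[1,0,0],[0,0,1.]])
tum=np.array((557.5,311.5,52)); z=R0[:,2]; S4=np.array((480,165,55));P4=np.array((495,394,55))
T=1.5145
sim([('turn',(650,450,500),T),('b',(620,150,400),T),('box',(600,0,300),T),('c',(450,80,220),T),('d',S4-90*z+[0,0,30],T),('S4',S4,T),('up',S4+[0,0,110],T),('over',P4+[0,0,110],T),('P4',P4,T),('back',P4-100*z,T),('up',P4-100*z+[0,0,100],T),('pre',tum-100*z+[0,0,60],T),('pre',tum-100*z,T),('tum',tum,T),('up',tum+[0,0,120],T),('mid',(560,180,180),T),('box',(658,95,170),T),('dump',(658,95,130),T+2.6),('dump',(658,95,130),T+3)],q,R0,K)
plan([(650,450,500,45),(620,150,400,45),(600,0,300,45)],turn=T)
E
```

```text
turn [ 0.58  0.27  1.29 -0.16  0.42  1.75] poserr 0.0 roterr 0.0 maxstep 0.19 rows 11
b [-0.   -0.01  1.83  1.18  0.51  0.23] poserr 0.0 roterr 0.0 maxstep 0.15 rows 13
box [-0.37  0.08  1.97  1.47  0.79 -0.29] poserr 0.0 roterr 0.0 maxstep 0.09 rows 8
c [-0.29 -0.16  2.43  1.74  0.73 -0.6 ] poserr 0.0 roterr 0.0 maxstep 0.06 rows 8
d [-0.19  0.06  2.52  1.98  0.77 -0.94] poserr 5.9 roterr 0.12 maxstep 0.12 rows 5
S4 [ 0.05  0.46  2.39  2.6   0.91 -1.41] poserr 3.5 roterr 0.059 maxstep 0.25 rows 5
up [ 0.05  0.08  2.39  2.35  0.61 -1.07] poserr 0.0 roterr 0.0 maxstep 0.09 rows 5
over [ 0.67  0.31  2.09  3.5   0.44 -1.84] poserr 0.0 roterr 0.0 maxstep 0.12 rows 10
P4 [ 0.67  0.58  2.09  3.38  0.7  -1.69] poserr 0.0 roterr 0.0 maxstep 0.06 rows 5
back [ 0.72  0.36  2.32  3.45  0.72 -1.72] poserr 0.0 roterr 0.0 maxstep 0.05 rows 5
up [ 0.72  0.07  2.29  3.64  0.43 -1.94] poserr 0.0 roterr 0.0 maxstep 0.06 rows 5
pre [ 0.39  0.18  2.32  2.93  0.53 -1.43] poserr 0.0 roterr 0.0 maxstep 0.16 rows 5
pre [ 0.39  0.37  2.32  2.98  0.72 -1.49] poserr 0.0 roterr 0.0 maxstep 0.06 rows 3
tum [ 0.4
[... 381 characters left out ...]
oterr 0.0 maxstep 0.13 rows 19
dump [-0.12  0.47  1.96  2.09  0.67  2.09] poserr 0.0 roterr 0.0 maxstep 0.13 rows 3
[[-0.01, -0.029, -0.022, 0.14], [-0.02, -0.058, -0.044, 0.28], [-0.03, -0.086, -0.066, 0.42], [-0.04, -0.115, -0.088, 0.56], [-0.051, -0.144, -0.11, 0.7], [-0.083, -0.162, -0.125, 0.84], [-0.115, -0.18, -0.14, 0.98], [-0.147, -0.199, -0.154, 1.12], [-0.179, -0.217, -0.169, 1.26], [-0.211, -0.235, -0.184, 1.4], [-0.243, -0.253, -0.199, 1.51], [-0.275, -0.271, -0.214, 1.51]]
[[-0.02, 0.031, -0.015, 0.0], [-0.045, 0.055, -0.024, 0.0], [-0.071, 0.079, -0.032, 0.0], [-0.096, 0.104, -0.041, 0.0], [-0.122, 0.128, -0.05, 0.0], [-0.147, 0.152, -0.059, 0.0], [-0.147, 0.152, -0.059, 0.0]]
```

move_arm --pt "-0.01 -0.029 -0.022 0.14" --pt "-0.02 -0.058 -0.044 0.28" --pt "-0.03 -0.086 -0.066 0.42" --pt "-0.04 -0.115 -0.088 0.56" --pt "-0.051 -0.144 -0.11 0.7" --pt "-0.083 -0.162 -0.125 0.84" --pt "-0.115 -0.18 -0.14 0.98" --pt "-0.147 -0.199 -0.154 1.12" --pt "-0.179 -0.217 -0.169 1.26" --pt "-0.211 -0.235 -0.184 1.4" --pt "-0.243 -0.253 -0.199 1.51" --pt "-0.275 -0.271 -0.214 1.51" --jaw 0.072

```text
clock: 37.8
eef_pos: [638.2, 193.7, 405.5]
eef_rot: [3.137, -1.167, 0.511]
wrist_force: [0.4, 1.0, -1.0]
finger_gap: 72.0
finger_force: 0.0
```

move_arm --pt "-0.02 0.031 -0.015 0" --pt "-0.045 0.055 -0.024 0" --pt "-0.071 0.079 -0.032 0" --pt "-0.096 0.104 -0.041 0" --pt "-0.122 0.128 -0.05 0" --pt "-0.147 0.152 -0.059 0" --pt "-0.147 0.152 -0.059 0" --pt "-0.147 0.152 -0.059 0"

```text
clock: 38.6
eef_pos: [615.5, 6.6, 294.6]
eef_rot: [3.125, -1.164, 0.524]
wrist_force: [0.2, -0.7, 0.6]
finger_gap: 72.2
finger_force: 0.0
```

```bash
python3 - <<'E'
from h import *
look()
plan([(520,80,260,40),(480,165,170,35)])
print(caps(viewer.camera('top'),'blue',60,140),caps(viewer.camera('side'),'blue',60,140))
E
```

```text
t 38.6 tcp [615.5   6.6 294.6] grasp [600.4  -1.8 302. ] z [ 0.803  0.445 -0.396] y [ 0.487 -0.873  0.007] x [0.343 0.198 0.918] q [-0.37  0.08  1.97  1.46  0.79 -0.29] gap 72.2
[[-0.012, -0.028, -0.003, 0.0], [-0.025, -0.055, -0.006, 0.0], [-0.037, -0.083, -0.009, 0.0], [-0.05, -0.111, -0.012, 0.0], [-0.07, -0.134, -0.001, 0.0], [-0.09, -0.158, 0.009, 0.0], [-0.11, -0.182, 0.019, 0.0], [-0.129, -0.205, 0.03, 0.0], [-0.129, -0.205, 0.03, 0.0]]
[(565, -563, 564, -562, 73, 120, 1637), (593, 392, 593, 392, 89, 25, 189), (591, 229, 590, 230, 90, 24, 188), (562, 166, 561, 166, 89, 24, 192), (481, 164, 481, 163, 89, 25, 206)] [(560, 168, 559, 169, 88, 25, 218), (588, 232, 587, 233, 88, 25, 219), (479, 166, 478, 166, 88, 26, 245), (592, 395, 591, 395, 88, 24, 257)]
```

move_arm --pt "-0.012 -0.028 -0.003 0" --pt "-0.025 -0.055 -0.006 0" --pt "-0.037 -0.083 -0.009 0" --pt "-0.05 -0.111 -0.012 0" --pt "-0.07 -0.134 -0.001 0" --pt "-0.09 -0.158 0.009 0" --pt "-0.11 -0.182 0.019 0" --pt "-0.129 -0.205 0.03 0" --pt "-0.129 -0.205 0.03 0" --pt "-0.129 -0.205 0.03 0"

```text
clock: 39.7
eef_pos: [495.0, 175.1, 163.5]
eef_rot: [3.125, -1.165, 0.529]
wrist_force: [0.2, -0.5, 0.5]
finger_gap: 72.0
finger_force: 0.0
```

```bash
python3 - <<'E'
from h import *
look()
plan([(480,165,100,30),(480,165,56,20)])
E
```

```text
t 39.7 tcp [495.  175.1 163.5] grasp [480.  166.7 170.9] z [ 0.801  0.449 -0.395] y [ 0.491 -0.871  0.007] x [0.341 0.199 0.919] q [ 0.06  0.07  2.39  2.35  0.6  -1.07] gap 72.0
[[-0.022, 0.0, 0.009, 0.0], [-0.044, 0.001, 0.018, 0.0], [-0.065, 0.001, 0.027, 0.0], [-0.079, 0.001, 0.033, 0.0], [-0.092, 0.001, 0.039, 0.0], [-0.106, 0.001, 0.045, 0.0], [-0.106, 0.001, 0.045, 0.0]]
```

move_arm --pt "-0.022 0 0.009 0" --pt "-0.044 0.001 0.018 0" --pt "-0.065 0.001 0.027 0" --pt "-0.079 0.001 0.033 0" --pt "-0.092 0.001 0.039 0" --pt "-0.106 0.001 0.045 0" --pt "-0.106 0.001 0.045 0" --pt "-0.106 0.001 0.045 0"

```text
clock: 40.5
eef_pos: [496.2, 172.0, 48.7]
eef_rot: [3.126, -1.166, 0.525]
wrist_force: [0.4, 0.2, 0.1]
finger_gap: 71.8
finger_force: 0.0
```

move_arm --pt "0 0 0 0" --pt "0 0 0 0" --pt "0 0 0 0" --pt "0 0 0 0" --jaw 0.04

```text
clock: 40.9
eef_pos: [495.7, 172.1, 48.4]
eef_rot: [3.124, -1.166, 0.527]
wrist_force: [-1.9, -0.2, 4.5]
finger_gap: 49.5
finger_force: 25.0
```

move_arm --pt "0.009 0 -0.004 0" --pt "0.028 0 -0.012 0" --pt "0.055 0 -0.024 0" --pt "0.082 0 -0.035 0" --pt "0.106 0 -0.045 0" --pt "0.106 0 -0.045 0"

```text
clock: 41.5
eef_pos: [496.4, 173.1, 166.4]
eef_rot: [3.118, -1.169, 0.532]
wrist_force: [0.7, -0.6, -0.5]
finger_gap: 49.5
finger_force: 25.0
```

move_arm --pt "0.007 -0.027 0.016 0" --pt "0.014 -0.055 0.033 0" --pt "0.022 -0.082 0.049 0" --pt "0.029 -0.11 0.066 0" --pt "0.036 -0.137 0.082 0" --pt "0.044 -0.165 0.098 0" --pt "0.051 -0.192 0.115 0" --pt "0.051 -0.192 0.115 0" --pt "0.051 -0.192 0.115 0"

```text
clock: 42.4
eef_pos: [510.8, 401.9, 161.1]
eef_rot: [3.122, -1.162, 0.529]
wrist_force: [-0.1, -0.2, -1.6]
finger_gap: 49.4
finger_force: 25.0
```

```bash
python3 - <<'E'
from h import *
look()
plan([(495,394,100,30),(495,394,57,15)])
print(caps(viewer.camera('top'),'blue',60,300))
E
```

```text
t 42.4 tcp [510.8 401.9 161.1] grasp [495.8 393.5 168.6] z [ 0.802  0.446 -0.398] y [ 0.489 -0.872  0.008] x [0.343 0.201 0.918] q [ 0.67  0.31  2.08  3.51  0.43 -1.85] gap 49.4
[[-0.021, 0.0, 0.009, 0.0], [-0.042, -0.001, 0.018, 0.0], [-0.063, -0.001, 0.027, 0.0], [-0.076, -0.001, 0.033, 0.0], [-0.089, -0.002, 0.038, 0.0], [-0.103, -0.002, 0.044, 0.0], [-0.103, -0.002, 0.044, 0.0]]
[(564, -563, 564, -563, 73, 120, 1644), (593, 393, 593, 393, 89, 25, 184), (589, 229, 590, 229, 89, 25, 187), (562, 165, 560, 167, 90, 24, 192), (496, 393, 496, 393, 201, 25, 229)]
```

move_arm --pt "-0.021 0 0.009 0" --pt "-0.042 -0.001 0.018 0" --pt "-0.063 -0.001 0.027 0" --pt "-0.076 -0.001 0.033 0" --pt "-0.089 -0.002 0.038 0" --pt "-0.103 -0.002 0.044 0" --pt "-0.103 -0.002 0.044 0" --pt "-0.103 -0.002 0.044 0"

```text
clock: 43.25
eef_pos: [510.8, 402.0, 50.8]
eef_rot: [3.124, -1.163, 0.526]
wrist_force: [0.5, -0.4, -0.7]
finger_gap: 50.0
finger_force: 25.0
```

move_arm --pt "0 0 0 0" --pt "0 0 0 0" --pt "0 0 0 0" --jaw 0.066

```text
clock: 43.55
eef_pos: [510.8, 402.9, 51.6]
eef_rot: [3.125, -1.165, 0.526]
wrist_force: [0.8, -0.3, -0.7]
finger_gap: 65.9
finger_force: 0.0
```

move_arm --pt "0.018 0 -0.008 0" --pt "0.046 0 -0.02 0" --pt "0.073 0 -0.031 0" --pt "0.103 0 -0.044 0" --pt "0.12 0 -0.051 0" --pt "0.12 0 -0.051 0"

```text
clock: 44.15
eef_pos: [511.2, 404.4, 184.9]
eef_rot: [3.127, -1.17, 0.524]
wrist_force: [0.8, -0.9, -0.4]
finger_gap: 66.3
finger_force: 0.0
```

```bash
python3 - <<'E'
from h import *
look()
plan([(557.5,311.5,180,40)])
c=viewer.camera('top');s=viewer.camera('side')
print(caps(c,'blue',60,140),caps(s,'blue',60,140))
for c in(c,s):
    P=pts(c); m=(P[...,0]>510)&(P[...,0]<610)&(P[...,1]>265)&(P[...,1]<360)&(P[...,2]>80)&(P[...,2]<100);q=P[m]
    print(len(q),cv2.minEnclosingCircle(q[:,:2].astype(np.float32)) if len(q)>5 else '')
E
```

```text
t 44.1 tcp [511.2 404.4 184.9] grasp [496.1 396.  192.3] z [ 0.804  0.448 -0.391] y [ 0.489 -0.872  0.006] x [0.338 0.196 0.921] q [ 0.68  0.27  2.07  3.56  0.39 -1.9 ] gap 66.3
[[-0.002, 0.035, 0.005, 0.0], [-0.005, 0.069, 0.011, 0.0], [-0.007, 0.104, 0.016, 0.0], [-0.007, 0.104, 0.016, 0.0]]
[(565, -564, 564, -563, 73, 120, 1642), (592, 392, 593, 393, 89, 25, 187), (591, 229, 590, 229, 89, 25, 186), (562, 165, 561, 166, 89, 24, 192), (494, 404, 494, 406, 90, 20, 61)] [(567, -563, 558, -550, 71, 119, 529), (560, 168, 558, 166, 88, 24, 157), (598, 239, 597, 240, 88, 19, 70), (592, 394, 591, 395, 88, 25, 254), (493, 402, 494, 406, 88, 22, 167)]
138 ((559.8284912109375, 310.1477966308594), 37.686561584472656)
122 ((557.247802734375, 312.0015869140625), 37.04044723510742)
```

move_arm --pt "-0.002 0.035 0.005 0" --pt "-0.005 0.069 0.011 0" --pt "-0.007 0.104 0.016 0" --pt "-0.007 0.104 0.016 0" --pt "-0.007 0.104 0.016 0" --jaw 0.084

```text
clock: 44.75
eef_pos: [572.0, 318.2, 167.7]
eef_rot: [3.126, -1.162, 0.523]
wrist_force: [-0.3, 0.2, -0.3]
finger_gap: 84.0
finger_force: 0.0
```

```bash
python3 - <<'E'
from h import *
look()
plan([(558.5,311,110,30),(558.5,311,54,20)])
E
```

```text
t 44.8 tcp [572.  318.2 167.7] grasp [556.9 309.9 175.1] z [ 0.803  0.445 -0.397] y [ 0.487 -0.873  0.006] x [0.344 0.198 0.918] q [ 0.42  0.3   2.08  2.94  0.4  -1.42] gap 84.0
[[-0.02, 0.0, 0.009, 0.0], [-0.039, 0.0, 0.018, 0.0], [-0.059, -0.001, 0.028, 0.0], [-0.076, -0.001, 0.035, 0.0], [-0.093, -0.001, 0.042, 0.0], [-0.11, -0.001, 0.05, 0.0], [-0.11, -0.001, 0.05, 0.0]]
```

move_arm --pt "-0.02 0 0.009 0" --pt "-0.039 0 0.018 0" --pt "-0.059 -0.001 0.028 0" --pt "-0.076 -0.001 0.035 0" --pt "-0.093 -0.001 0.042 0" --pt "-0.11 -0.001 0.05 0" --pt "-0.11 -0.001 0.05 0" --pt "-0.11 -0.001 0.05 0"

```text
clock: 45.55
eef_pos: [573.4, 321.1, 48.2]
eef_rot: [3.125, -1.163, 0.527]
wrist_force: [0.3, -0.7, -0.6]
finger_gap: 84.3
finger_force: 0.0
```

move_arm --pt "0 0 0 0" --pt "0 0 0 0" --pt "0 0 0 0" --pt "0 0 0 0" --jaw 0.05 --squeeze 40

```text
clock: 45.95
eef_pos: [574.4, 320.5, 49.5]
eef_rot: [3.125, -1.166, 0.526]
wrist_force: [0.6, -0.9, 4.9]
finger_gap: 65.7
finger_force: 39.5
```

move_arm --pt "0.005 0 -0.002 0" --pt "0.014 0 -0.006 0" --pt "0.032 0 -0.014 0" --pt "0.055 0 -0.024 0" --pt "0.082 0 -0.035 0" --pt "0.105 0 -0.045 0" --pt "0.105 0 -0.045 0"

```text
clock: 46.65
eef_pos: [574.5, 321.4, 167.0]
eef_rot: [3.123, -1.17, 0.528]
wrist_force: [0.4, -0.8, -2.4]
finger_gap: 65.7
finger_force: 39.8
```

```bash
python3 - <<'E'
from h import *
look()
plan([(560,190,175,35),(658,95,165,35),(658,95,132,20)])
c=viewer.camera('side');cv2.imwrite('pics/s2.png',c['frame'])
E
```

```text
t 46.6 tcp [574.5 321.4 167. ] grasp [559.3 313.  174.3] z [ 0.805  0.447 -0.39 ] y [ 0.489 -0.872  0.007] x [0.337 0.197 0.921] q [ 0.42  0.31  2.07  2.95  0.42 -1.43] gap 65.7
[[-0.006, 0.027, -0.014, 0.0], [-0.012, 0.054, -0.027, 0.0], [-0.017, 0.081, -0.041, 0.0], [-0.023, 0.108, -0.055, 0.0], [-0.022, 0.14, -0.045, 0.0], [-0.021, 0.173, -0.035, 0.0], [-0.019, 0.206, -0.025, 0.0], [-0.018, 0.238, -0.014, 0.0], [-0.033, 0.238, -0.008, 0.0], [-0.049, 0.238, -0.002, 0.0], [-0.049, 0.238, -0.002, 0.0]]
```

View pics/s2.png

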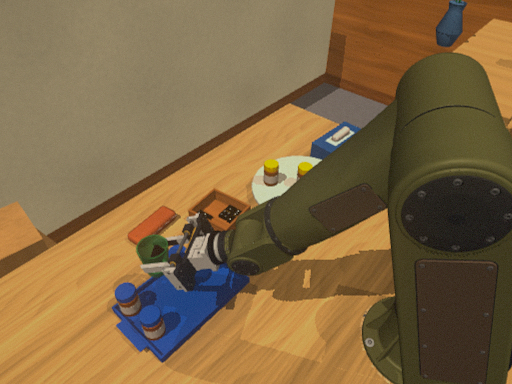

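The side view shows the tumbler at (153,252), upright between the fingers, with bottles standing in the tray at (128,298) and (152,322).

move_arm --pt "-0.006 0.027 -0.014 0" --pt "-0.012 0.054 -0.027 0" --pt "-0.017 0.081 -0.041 0" --pt "-0.023 0.108 -0.055 0" --pt "-0.022 0.14 -0.045 0" --pt "-0.021 0.173 -0.035 0" --pt "-0.019 0.206 -0.025 0" --pt "-0.018 0.238 -0.014 0" --pt "-0.033 0.238 -0.008 0" --pt "-0.049 0.238 -0.002 0" --pt "-0.049 0.238 -0.002 0" --pt "-0.049 0.238 -0.002 0"

```text
clock: 47.9
eef_pos: [671.3, 103.0, 119.0]
eef_rot: [3.129, -1.163, 0.523]
wrist_force: [-0.1, -0.8, -2.1]
finger_gap: 65.4
finger_force: 39.8
```

move_arm --pt "0 0 0 0.14" --pt "0 0 0 0.28" --pt "0 0 0 0.42" --pt "0 0 0 0.56" --pt "0 0 0 0.7" --pt "0 0 0 0.84" --pt "0 0 0 0.98" --pt "0 0 0 1.12" --pt "0 0 0 1.26" --pt "0 0 0 1.4"

```text
clock: 48.9
eef_pos: [671.8, 103.2, 121.0]
eef_rot: [-1.982, -0.159, -0.994]
wrist_force: [-0.8, -0.2, -3.0]
finger_gap: 65.6
finger_force: 39.7
```

```bash
python3 - <<'E'
from h import *
look()
c=viewer.camera('top');s=viewer.camera('side')
im=np.hstack([cv2.resize(c['frame'][90:250,80:280],None,fx=1.9,fy=1.9),cv2.resize(s['frame'][150:310,130:330],None,fx=1.9,fy=1.9)]);cv2.imwrite('pics/d1.png',im)
E
```

```text
t 48.9 tcp [671.8 103.2 121. ] grasp [656.7  94.8 128.4] z [ 0.803  0.447 -0.394] y [-0.256 -0.339 -0.905] x [ 0.539 -0.828  0.158] q [-0.12  0.48  1.96  2.1   0.68  0.48] gap 65.6
```

View pics/d1.png

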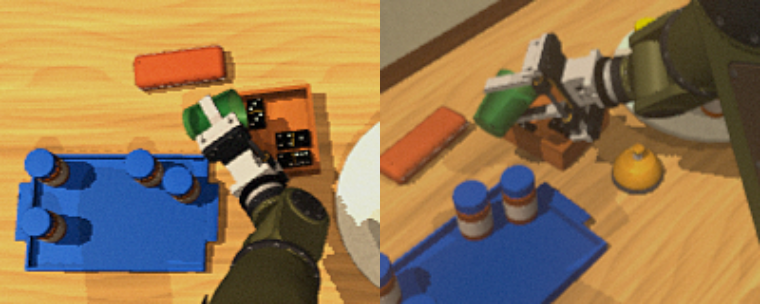

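The left crop shows the tumbler tipped with its mouth at (238,103), over the left part of the box. The right crop shows the grip holding and the tray bottles standing, so I keep tipping slowly.

move_arm --pt "0 0 0 0.07" --pt "0 0 0 0.14" --pt "0 0 0 0.21" --pt "0 0 0 0.28" --pt "0 0 0 0.35" --pt "0 0 0 0.42" --pt "0 0 0 0.49" --pt "0 0 0 0.56" --pt "0 0 0 0.63" --pt "0 0 0 0.7" --pt "0 0 0 0.77" --pt "0 0 0 0.84"

```text
clock: 50.2
eef_pos: [671.8, 103.1, 120.6]
eef_rot: [-2.069, 0.598, -1.36]
wrist_force: [-1.6, -0.4, -2.7]
finger_gap: 65.5
finger_force: 39.7
```

move_arm --pt "0 0 0 0.08" --pt "0 0 0 0.16" --pt "0 0 0 0.24" --pt "0 0 0 0.32" --pt "0 0 0 0.4" --pt "0 0 0 0.48" --pt "0 0 0 0.54" --pt "0 0 0 0.54" --pt "0 0 0 0.54"

```text
clock: 51.1
eef_pos: [671.8, 103.0, 120.4]
eef_rot: [-2.438, 1.026, -1.852]
wrist_force: [0.6, 0.3, -2.8]
finger_gap: 65.5
finger_force: 39.6
```

```bash
python3 - <<'E'
from h import *
look()
c=viewer.camera('top');s=viewer.camera('side')
im=np.hstack([cv2.resize(c['frame'][90:250,80:280],None,fx=1.9,fy=1.9),cv2.resize(s['frame'][150:310,130:330],None,fx=1.9,fy=1.9)]);cv2.imwrite('pics/d2.png',im)
E
```

```text
t 51.1 tcp [671.8 103.  120.4] grasp [656.7  94.6 127.9] z [ 0.803  0.447 -0.395] y [-0.579  0.744 -0.335] x [-0.144 -0.498 -0.855] q [-0.12  0.48  1.96  2.1   0.68  1.84] gap 65.5
```

View pics/d2.png

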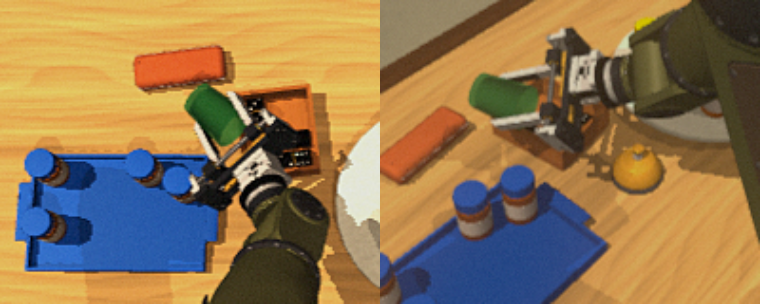

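The tumbler is tipped to about 130°, with its mouth down over the box at about (235,125) in the left crop. I give it a little more, then turn back and look into the box.

move_arm --pt "0 0 0 0.12" --pt "0 0 0 0.25" --pt "0 0 0 0.25" --pt "0 0 0 0.25" --pt "0 0 0 0.25" --pt "0 0 0 0.25"

```text
clock: 51.8
eef_pos: [671.8, 102.8, 120.1]
eef_rot: [-2.868, 1.148, -2.335]
wrist_force: [0.1, 0.7, -2.0]
finger_gap: 65.6
finger_force: 39.6
```

move_arm --pt "0 0 0 -0.13" --pt "0 0 0 -0.26" --pt "0 0 0 -0.39" --pt "0 0 0 -0.52" --pt "0 0 0 -0.65" --pt "0 0 0 -0.78" --pt "0 0 0 -0.91" --pt "0 0 0 -1.04" --pt "0 0 0 -1.17" --pt "0 0 0 -1.3" --pt "0 0 0 -1.43" --pt "0 0 0 -1.53"

```text
clock: 53.0
eef_pos: [671.8, 102.8, 120.0]
eef_rot: [-1.978, -0.078, -1.029]
wrist_force: [-0.2, 0.2, -1.9]
finger_gap: 65.5
finger_force: 39.7
```

move_arm --pt "0 0 0 -0.13" --pt "0 0 0 -0.26" --pt "0 0 0 -0.39" --pt "0 0 0 -0.52" --pt "0 0 0 -0.65" --pt "0 0 0 -0.78" --pt "0 0 0 -0.91" --pt "0 0 0 -1.04" --pt "0 0 0 -1.17" --pt "0 0 0 -1.3" --pt "0 0 0 -1.43" --pt "0 0 0 -1.5"

```text
clock: 54.2
eef_pos: [671.8, 102.8, 120.0]
eef_rot: [3.109, -1.164, 0.543]
wrist_force: [1.2, -0.5, -1.5]
finger_gap: 65.8
finger_force: 39.8
```

move_arm --pt "0.03 0 -0.013 0" --pt "0.046 0 -0.02 0" --pt "0.046 0 -0.02 0"

```text
clock: 54.5
eef_pos: [672.1, 103.0, 172.9]
eef_rot: [3.116, -1.168, 0.535]
wrist_force: [0.8, -0.1, -2.1]
finger_gap: 65.4
finger_force: 39.8
```

```bash
python3 - <<'E'
from h import *
look()
plan([(560,190,172,35),(558.5,311,174,35)])
c=viewer.camera('top');s=viewer.camera('side')
im=np.hstack([cv2.resize(c['frame'][90:250,80:280],None,fx=1.9,fy=1.9),cv2.resize(s['frame'][150:310,130:330],None,fx=1.9,fy=1.9)]);cv2.imwrite('pics/d3.png',im)
E
```

```text
t 54.5 tcp [672.1 103.  172.9] grasp [657.   94.6 180.3] z [ 0.804  0.447 -0.392] y [ 0.489 -0.872  0.01 ] x [0.337 0.2   0.92 ] q [-0.12  0.38  1.95  1.97  0.62 -0.76] gap 65.4
[[-0.005, -0.033, -0.008, 0.0], [-0.011, -0.065, -0.016, 0.0], [-0.016, -0.098, -0.024, 0.0], [-0.021, -0.131, -0.032, 0.0], [-0.015, -0.157, -0.019, 0.0], [-0.009, -0.184, -0.006, 0.0], [-0.002, -0.21, 0.007, 0.0], [0.004, -0.237, 0.02, 0.0], [0.004, -0.237, 0.02, 0.0]]
```

View pics/d3.png

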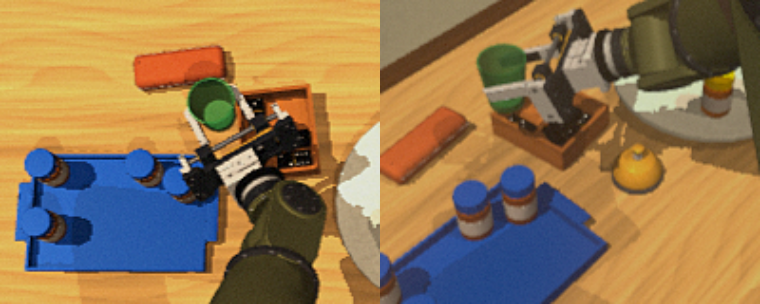

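The tumbler at (213,103) is now empty, with clear green visible in it. I'll go back over the tray spot and check the box.

move_arm --pt "-0.005 -0.033 -0.008 0" --pt "-0.011 -0.065 -0.016 0" --pt "-0.016 -0.098 -0.024 0" --pt "-0.021 -0.131 -0.032 0" --pt "-0.015 -0.157 -0.019 0" --pt "-0.009 -0.184 -0.006 0" --pt "-0.002 -0.21 0.007 0" --pt "0.004 -0.237 0.02 0" --pt "0.004 -0.237 0.02 0" --pt "0.004 -0.237 0.02 0"

```text
clock: 55.6
eef_pos: [572.3, 319.7, 162.6]
eef_rot: [3.124, -1.162, 0.528]
wrist_force: [-0.6, 0.0, -2.6]
finger_gap: 65.5
finger_force: 39.8
```

```bash
python3 - <<'E'
from h import *
look()
plan([(558.5,311,100,30),(558.5,311,57,15)])
c=viewer.camera('top');s=viewer.camera('side')
im=np.hstack([cv2.resize(c['frame'][120:210,90:280],None,fx=2.0,fy=3.),cv2.resize(s['frame'][180:270,140:330],None,fx=2,fy=3)]);cv2.imwrite('pics/d4.png',im)
print(caps(c,'blue',60,140),caps(s,'blue',60,140))
E
```

```text
t 55.6 tcp [572.3 319.7 162.6] grasp [557.3 311.3 170.1] z [ 0.801  0.447 -0.398] y [ 0.49  -0.872  0.007] x [0.344 0.201 0.917] q [ 0.42  0.31  2.08  2.94  0.42 -1.43] gap 65.5
[[-0.021, 0.0, 0.01, 0.0], [-0.043, 0.0, 0.019, 0.0], [-0.064, 0.0, 0.029, 0.0], [-0.077, 0.0, 0.034, 0.0], [-0.09, 0.0, 0.04, 0.0], [-0.103, 0.0, 0.046, 0.0], [-0.103, 0.0, 0.046, 0.0]]
[(565, -563, 565, -564, 73, 121, 1638), (592, 393, 595, 400, 89, 24, 113), (592, 229, 591, 229, 89, 24, 179), (562, 165, 561, 166, 90, 24, 192), (496, 393, 502, 395, 89, 24, 133)] [(577, -562, 581, -542, 71, 115, 339), (593, 234, 599, 233, 88, 20, 70), (592, 395, 591, 395, 88, 25, 258), (495, 395, 493, 395, 88, 25, 364)]
```

View pics/d4.png

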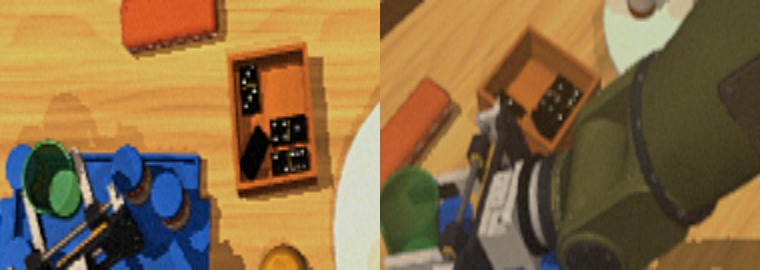

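The box now holds a fourth domino at (255,153), lying face down, and the tumbler is empty. Next I set the tumbler down in the tray.

move_arm --pt "-0.021 0 0.01 0" --pt "-0.043 0 0.019 0" --pt "-0.064 0 0.029 0" --pt "-0.077 0 0.034 0" --pt "-0.09 0 0.04 0" --pt "-0.098 0 0.043 0" --pt "-0.103 0 0.045 0" --pt "-0.103 0 0.045 0" --pt "-0.103 0 0.045 0"

```text
clock: 56.6
eef_pos: [574.2, 319.1, 52.5]
eef_rot: [3.124, -1.165, 0.526]
wrist_force: [0.3, -0.2, -1.9]
finger_gap: 65.4
finger_force: 39.8
```

```bash
python3 - <<'E'
from h import *
look(); print(manip.read_state()['wrist_force'])
E
```

```text
t 56.6 tcp [574.2 319.1  52.5] grasp [559.1 310.7  59.9] z [ 0.803  0.447 -0.395] y [ 0.489 -0.873  0.007] x [0.341 0.198 0.919] q [ 0.42  0.59  2.07  3.01  0.68 -1.51] gap 65.4
[ 0.25462644 -0.22614724 -1.91889583]
```

3 mm to go; lower 2 mm more, then release.

move_arm --pt "-0.002 0 0.001 0" --pt "-0.003 0 0.001 0" --pt "-0.003 0 0.001 0"

```text
clock: 56.9
eef_pos: [574.0, 319.2, 49.5]
eef_rot: [3.125, -1.166, 0.526]
wrist_force: [0.3, -0.2, 1.1]
finger_gap: 65.8
finger_force: 39.6
```

move_arm --pt "0 0 0 0" --pt "0 0 0 0" --pt "0 0 0 0" --jaw 0.084

```text
clock: 57.2
eef_pos: [573.7, 319.1, 48.9]
eef_rot: [3.125, -1.165, 0.526]
wrist_force: [0.5, 0.8, 0.7]
finger_gap: 83.1
finger_force: 0.0
```

move_arm --pt "0.018 0 -0.008 0" --pt "0.046 0 -0.02 0" --pt "0.073 0 -0.031 0" --pt "0.103 0 -0.044 0" --pt "0.125 0 -0.053 0" --pt "0.125 0 -0.053 0"

```text
clock: 57.8
eef_pos: [574.7, 320.6, 188.6]
eef_rot: [3.123, -1.17, 0.528]
wrist_force: [0.7, 0.2, -0.4]
finger_gap: 84.1
finger_force: 0.0
```

```bash
python3 - <<'E'
from h import *
look()
from path import *
K=Ro.from_matrix([[0,-1,0],[1,0,0],[0,0,1.]])
s=manip.read_state();R=Rm(s['eef_rot']);z=R[:,2]
b=np.array([477,-8,66.5])
sim([('m',(520,150,220),0),('pre',b+[0,0,60]-18.8*z,0),('b',b-18.8*z-[0,0,7],0)],s['joints'],R,K)
plan([(520,150,220,40),(462,-16.4,150,40)])
c=viewer.camera('top');sd=viewer.camera('side')
print(caps(c,'blue',60,140),caps(sd,'blue',60,140))
for n,c in(('top',c),('side',sd)):
    P=pts(c); m=(P[...,0]>510)&(P[...,0]<610)&(P[...,1]>265)&(P[...,1]<360)&(P[...,2]>80)&(P[...,2]<100);q=P[m]
    print(len(q),cv2.minEnclosingCircle(q[:,:2].astype(np.float32)) if len(q)>5 else '',np.percentile(q[:,2],[5,50,95]) if len(q) else '')
    m=(abs(P[...,0]-477)<40)&(abs(P[...,1]+8)<40)&(P[...,2]>56)&(P[...,2]<75); v,u=np.nonzero(m); q=P[m]
    print(n,'plunger px',u.mean(),v.mean(),len(u),'z',np.percentile(q[:,2],[50,90]),'ray',ray(c,u.mean(),v.mean(),64).round(1))
E
```

```text
t 57.8 tcp [574.7 320.6 188.6] grasp [559.5 312.2 196. ] z [ 0.805  0.448 -0.39 ] y [ 0.489 -0.872  0.007] x [0.337 0.196 0.921] q [ 0.42  0.26  2.07  2.91  0.36 -1.4 ] gap 84.1
m [-0.    0.01  2.27  2.05  0.53 -0.76] poserr 0.0 roterr 0.0 maxstep 0.13 rows 7
pre [-0.6   0.2   2.38  1.74  0.99 -0.97] poserr 0.0 roterr 0.0 maxstep 0.08 rows 8
b [-0.6   0.42  2.37  1.88  1.04 -1.22] poserr 0.0 roterr 0.0 maxstep 0.09 rows 3
[[-0.005, 0.024, -0.023, 0.0], [-0.009, 0.049, -0.046, 0.0], [-0.014, 0.073, -0.068, 0.0], [-0.018, 0.098, -0.091, 0.0], [-0.023, 0.122, -0.114, 0.0], [-0.046, 0.146, -0.133, 0.0], [-0.07, 0.169, -0.151, 0.0], [-0.093, 0.192, -0.17, 0.0], [-0.116, 0.215, -0.189, 0.0], [-0.14, 0.239, -0.208, 0.0], [-0.14, 0.239, -0.208, 0.0]]
[(564, -564, 565, -562, 73, 120, 1645), (592, 392, 594, 392, 90, 24, 175), (591, 229, 590, 229, 89, 24, 181), (562, 166, 561, 166, 89, 24, 190), (507, 404, 506, 402, 89, 16, 50)] [(572, -565, 574, -548, 71, 117, 394), (591, 394, 591, 395, 88, 24, 254), (494, 394, 493, 395, 88, 25, 366)]
91 ((559.3095703125, 308.54974365234375), 36.63172149658203) [81.17693219 89.05725719 93.45294414]
top plunger px 230.5 211.5 32 z [65.56271717 68.61613264] ray [479.4  -9.5  64. ]
124 ((556.2286376953125, 313.23712158203125), 35.52243423461914) [80.71978177 87.78682129 91.13629945]<stdin>:15: RuntimeWarning: Mean of empty slice.
  ret = ret.dtype.type(ret / rcount)
Traceback (most recent call last):
IndexError: index -1 is out of bounds for axis 0 with size 0
```

move_arm --pt "-0.005 0.024 -0.023 0" --pt "-0.009 0.049 -0.046 0" --pt "-0.014 0.073 -0.068 0" --pt "-0.018 0.098 -0.091 0" --pt "-0.023 0.122 -0.114 0" --pt "-0.046 0.146 -0.133 0" --pt "-0.07 0.169 -0.151 0" --pt "-0.093 0.192 -0.17 0" --pt "-0.116 0.215 -0.189 0" --pt "-0.14 0.239 -0.208 0" --pt "-0.14 0.239 -0.208 0" --pt "-0.14 0.239 -0.208 0" --jaw 0 --squeeze 10

```text
clock: 59.1
eef_pos: [475.5, -9.5, 138.7]
eef_rot: [3.133, -1.164, 0.516]
wrist_force: [-0.0, 0.3, 0.4]
finger_gap: 0.4
finger_force: 0.0
```

```bash
python3 - <<'E'
from h import *
look()
plan([(481,-6,95,20)],tcp=True)
c=viewer.camera('top');P=pts(c)
for nm,cc in(('top',c),('side',viewer.camera('side'))):print(nm,caps(cc,'blue',60,140),caps(cc,'yellow',60,140))
m=(P[...,0]>510)&(P[...,0]<610)&(P[...,1]>265)&(P[...,1]<360)&(P[...,2]>80)&(P[...,2]<100);q=P[m]
print(cv2.minEnclosingCircle(q[:,:2].astype(np.float32)),np.percentile(q[:,2],50))
cv2.imwrite('pics/b1.png',cv2.resize(c['frame'][120:260,80:300],None,fx=3,fy=3))
E
```

```text
t 59.1 tcp [475.5  -9.5 138.7] grasp [460.4 -17.9 146.1] z [ 0.803  0.446 -0.396] y [ 0.487 -0.874  0.003] x [0.344 0.196 0.918] q [-0.59  0.17  2.38  1.72  0.98 -0.93] gap 0.4
[[-0.013, 0.0, 0.008, 0.0], [-0.025, 0.0, 0.016, 0.0], [-0.038, -0.001, 0.023, 0.0], [-0.038, -0.001, 0.023, 0.0]]
top [(565, -563, 564, -563, 73, 118, 1639), (592, 391, 593, 393, 89, 25, 189), (589, 230, 590, 229, 89, 25, 187), (562, 166, 562, 166, 89, 24, 190), (497, 393, 496, 393, 89, 25, 194)] [(621, -206, 621, -206, 120, 24, 195), (527, -271, 526, -270, 120, 25, 205), (455, -186, 455, -186, 120, 24, 208), (416, -271, 415, -271, 120, 25, 218)]
side [(567, -562, 576, -513, 71, 118, 325), (558, 169, 558, 169, 87, 25, 214), (588, 232, 588, 232, 88, 25, 219), (592, 395, 591, 395, 88, 24, 253), (494, 395, 493, 395, 88, 25, 365)] [(619, -205, 619, -204, 119, 25, 98), (526, -267, 525, -268, 118, 25, 102), (413, -270, 415, -268, 119, 25, 111)]
((559.2670288085938, 308.89239501953125), 36.476783752441406) 88.56561902131921
```

View pics/b1.png

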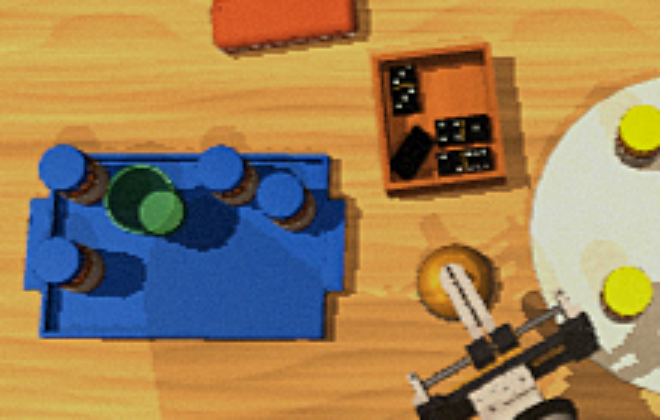

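All the blue bottles and the empty tumbler (140,200) stand in the tray. The domino is in the box at (410,150), and the closed fingers are over the bell at (452,280). Now I press it.

move_arm --pt "-0.013 0 0.008 0" --pt "-0.025 0 0.016 0" --pt "-0.038 -0.001 0.023 0" --pt "-0.038 -0.001 0.023 0" --pt "-0.038 -0.001 0.023 0"

```text
clock: 59.7
eef_pos: [480.9, -4.3, 96.1]
eef_rot: [3.126, -1.164, 0.527]
wrist_force: [-0.5, 0.0, -0.4]
finger_gap: 0.3
finger_force: 0.0
```

move_arm --pt "-0.005 0 0.002 0" --pt "-0.009 0 0.004 0" --pt "-0.014 0 0.006 0" --pt "-0.014 0 0.006 0"

```text
clock: 60.1
eef_pos: [480.7, -5.5, 80.0]
eef_rot: [3.127, -1.164, 0.524]
wrist_force: [-0.4, -0.4, -0.0]
finger_gap: 0.4
finger_force: 0.0
```

move_arm --pt "-0.002 0 0.001 0" --pt "-0.004 0 0.002 0" --pt "-0.004 0 0.002 0"

```text
clock: 60.4
eef_pos: [481.1, -5.4, 75.9]
eef_rot: [3.125, -1.164, 0.526]
wrist_force: [1.0, -0.3, -0.1]
finger_gap: 0.3
finger_force: 0.0
```

move_arm --pt "-0.002 0 0.001 0" --pt "-0.004 0 0.002 0" --pt "-0.004 0 0.002 0"

```text
clock: 60.7
eef_pos: [481.4, -5.3, 71.5]
eef_rot: [3.125, -1.165, 0.526]
wrist_force: [-1.3, 0.6, 2.6]
finger_gap: 0.4
finger_force: 1.2
```

move_arm --pt "-0.002 0 0.001 0" --pt "-0.003 0 0.001 0" --pt "-0.003 0 0.001 0"

```text
clock: 61.0
eef_pos: [481.2, -5.5, 68.6]
eef_rot: [3.125, -1.165, 0.526]
wrist_force: [-0.4, 0.1, 2.5]
finger_gap: 0.3
finger_force: 1.7
```

move_arm --pt "-0.002 0 0.001 0" --pt "-0.002 0 0.001 0"

```text
clock: 61.2
eef_pos: [481.5, -5.4, 66.8]
eef_rot: [3.124, -1.166, 0.527]
wrist_force: [-3.5, -0.2, 11.1]
finger_gap: 0.3
finger_force: 5.4
```

move_arm --pt "-0.001 0 0 0" --pt "-0.001 0 0 0"

```text
clock: 61.4
eef_pos: [481.4, -5.5, 66.5]
eef_rot: [3.122, -1.168, 0.529]
wrist_force: [-4.2, 0.6, 15.1]
finger_gap: 0.2
finger_force: 7.6
```

move_arm --pt "0.009 0 -0.004 0" --pt "0.028 0 -0.012 0" --pt "0.055 0 -0.024 0" --pt "0.083 0 -0.036 0" --pt "0.11 0 -0.048 0" --pt "0.11 0 -0.048 0" --pt "0.11 0 -0.048 0" --pt "0.11 0 -0.048 0"

```text
clock: 62.2
eef_pos: [479.7, -5.1, 184.2]
eef_rot: [3.129, -1.163, 0.522]
wrist_force: [0.2, 0.3, -0.3]
finger_gap: 0.6
finger_force: 0.0
```

```bash
python3 - <<'E'
from h import *
look()
for n in('top','side'):
    c=viewer.camera(n);P=pts(c);print(n,caps(c,'blue',60,140),caps(c,'yellow',60,140))
    m=(P[...,0]>510)&(P[...,0]<610)&(P[...,1]>265)&(P[...,1]<360)&(P[...,2]>80)&(P[...,2]<100);q=P[m]
    print(cv2.minEnclosingCircle(q[:,:2].astype(np.float32)),np.percentile(q[:,2],50))
    cv2.imwrite(f'pics/{n}9.png',c['frame'])
E
```

```text
t 62.2 tcp [479.7  -5.1 184.2] grasp [464.6 -13.5 191.6] z [ 0.802  0.447 -0.396] y [ 0.489 -0.872  0.005] x [0.343 0.198 0.918] q [-0.57  0.03  2.36  1.62  0.95 -0.73] gap 0.6
top [(565, -564, 565, -563, 73, 120, 1639), (593, 392, 593, 392, 89, 24, 188), (590, 230, 590, 229, 89, 24, 186), (562, 165, 561, 166, 89, 24, 192), (496, 392, 497, 392, 89, 25, 196)] [(621, -207, 621, -207, 120, 24, 195), (527, -270, 526, -270, 120, 24, 205), (455, -186, 456, -186, 120, 24, 194), (415, -271, 415, -270, 121, 24, 217)]
((559.14892578125, 308.54931640625), 37.24684143066406) 88.9531031204607
side [(564, -561, 560, -549, 71, 120, 538), (560, 169, 559, 169, 88, 25, 214), (590, 232, 588, 232, 88, 26, 217), (591, 395, 591, 395, 88, 24, 259), (494, 394, 493, 395, 88, 25, 366)] [(620, -205, 619, -204, 119, 25, 99)]
((556.3173217773438, 310.7757263183594), 37.09577941894531) 87.78023000706878
```

View pics/top9.png

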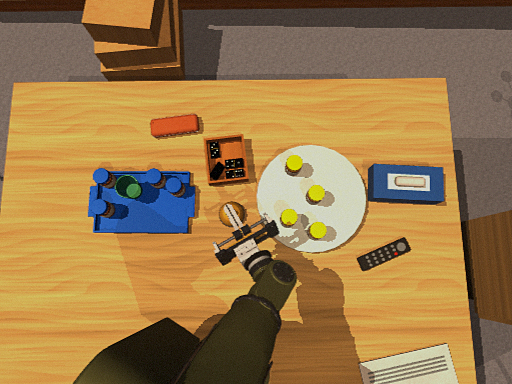

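The blue tray holds the four blue bottles and the upright tumbler (128,188). The box holds four dominoes, the yellow bottles are still on the turntable, and the bystanders have not moved. I'm handing it in.

```bash
python3 -c "
from cell import manip
print(manip.sign_off())"
```

```text
the job is handed in; nothing more can be done
None
```

The job is handed in at about 62 s of the 210 s: the four blue bottles and the emptied tumbler stand in the blue tray, the domino is in its box, the yellow bottles are still on the turntable, and the bell was then pressed to its stop and let up.

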